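# Lay the square tube down for sawing

## Robot

A 6-joint arm with a two-finger parallel gripper is mounted at the origin on a cart in front of the work surface, level with it; the furniture and walls round the work are solid. World frame = base frame: x ahead of the robot, y to its left, z up, the work surface at z = 0. Lengths are in m, angles in rad, forces in N, time in s.
With the tool pointing down it reaches from about 0.3 to 0.775 m from the base axis. Payload 14.6 kg.
Tool frame: the origin (TCP) lies on the centre line of the jaws, within the pads' length; the fingertips stand ctrl.tcp_to_tips ahead of it and the grasp point (between the pads) lies 2 mm behind it (ctrl.tcp_to_tips is the distance from the TCP to the fingertips, in m); z points along the fingers, y is the line along which they close (so a half turn about z gives the same grasp; the last joint's range is limited). The gripper opens to 94 mm and grips with 3 to 60 N. Pads are 16 mm wide; open, the fingers measure 119 mm over their backs; the gripper's body (75 mm by 177 mm) begins 78 mm behind the grasp point.
Start: joints at [1.214, 0.3, 1.521, -0, 1.321, -0.067], TCP at [0.157, 0.527, 0.222] pointing down, gripper open.
Joint ranges: [-3.03, 3.03], [-0.79, 2.21], [0.23, 2.52], [-1.04, 4.18], [0, 3.07], [-2.55, 2.55]. Speed limits (rad/s): [2.22, 2.22, 2.57, 3.14, 3.14, 3.14].

## Interface

Orientations are given as [roll, pitch, yaw] about the fixed x, y, z axes, in that order (R = Rz(yaw) Ry(pitch) Rx(roll)).
In Python, from station import telemetry, viewer, hand_in, ctrl gives the robot as it stands.
- The arm moves only by the tool step_arm, never from a script. Its argument "plan" is a list of rows, each an object of numbers: "dx", "dy", "dz": the shift along the tool's x, y, z scaled (see below); "rx", "ry", "rz": the turn, a rotation vector about the tool's x, y, z scaled (see below); "claw": the closure, from 0 (fully open) to 1 (shut). In form: [{"dx": .., "dy": .., "dz": .., "rx": .., "ry": .., "rz": .., "claw": ..}, ...]. A call has 1 to 10 rows; each row shifts and turns the commanded pose from where the row before left it, along the tool's axes as they then stand; what a row does not reach is not made up. The controller multiplies each number of a shift by 0.1 m and each number of a turn by 90 degrees. A row lasts 1/10 s, in which the tool goes at most 50 mm and 8.59 degrees, less where a joint would pass 70% of its speed; a pose out of reach is approached as far as the arm can. A call with a number of a shift or a turn outside -1 to 1 is refused whole. A call with a gripper value outside its range is refused whole. The fingers move at their own pace and stop on an object; "grip_force" is the grip in N (left out, the last holds). Time passes only in rows, so rows that do not move let the fingers close. It gives the time, the measured TCP pose, the force, the opening and the grip force at its end, in the units of the state.
- telemetry.get_obs(): the state, without advancing time (a new reading comes with each control period).
- viewer.camera(name): name is "scene" or "top" or "wrist"; returns a dict with "img" (384x512x3 uint8, red, green, blue), "z_map" (384x512 float32, m along the optical axis (not along the pixel's ray), 0 where there is no reading), "fx", "fy", "cx", "cy" (pixels), "R" (3x3) and "t" (3): a world point X has camera coordinates R X + t; the wrist camera has in their place "tool_from_camera" (4x4, takes a point from camera to tool coordinates, whose origin is the TCP and whose axes are the flange's). Camera axes: x right, y down, z forward; pixel columns grow to the right and rows downward; lengths in m; the calibration is good to about 2 mm. A picture is of the moment at which its call begins: read the wrist's pose just before it.
- hand_in(): hands the job in; it is judged then, once.
Trained networks look in a picture, given as the dict that the camera call returned (one of the last four; its "shot" number tells which), for a name from the list of things; names that differ only in an ending like _2 or _b are one class to them, and where a whole thing is asked for, a point or a joint stands for the part that bears it (a point fixed in the world has none). Each returns a list of dicts, best first, with "score" (0 to 1); they miss things now and then, are a little off and sometimes report something else, mostly with a low value. They report only what shows in the picture. A call takes as long as a camera call.
- viewer.recognise(target, picture): "rect" ([left, top, right, bottom] in pixels, round what is visible of it).
The state is a dict: "time_s": time; "qpos": joint angles; "joint_vel": joint speeds; "tau": joint torques, N m; "ee_pos": TCP position; "eef_rot": TCP orientation; "force": force on the tool from outside, world axes, zero at the start; "moment": the same for the moment, N m; "grip_width": finger opening in m; "grip_force": force on a finger pad.
Only numpy, scipy, OpenCV 4.12 (cv2) and the standard library are available. Lean on these libraries where they do the work, as an engineer would, in place of code of your own. Each camera call takes 0.05 s, during which the arm holds its last target. There are 200 camera calls.

## Task

The square aluminium tube stands on end on the sawing board. Without gripping or lifting it, tip it over to the left with a fingertip, controlling it all the way down so that it lands gently and never drops, and then push it home so that it lies flat with its foot end against the end stop and its side flush along the fence, ready to be sawn. Leave the tools round the board where they are.

Things in the scene. Friction and masses are not known exactly. Their poses are not given: they have to be found in the camera images.
- saw_board: Plywood sawing board fixed to the desk, 140 mm (its x) by 260 mm (its y) by 18 mm thick with its non-slip black rubber facing (friction 0.7 to 1). Origin: centre of its underside, on the desk. Its x points away from the robot, y to the left, z up (turned up to 0.12 rad). A wooden fence runs along its far edge and a dark wooden end stop stands across its right end.
- fence_face (a point): Middle of the fence's working face, at the board's top. The face lies 45 mm to the board's +x from its middle, looks to -x and runs the full length; the fence is 25 mm thick and 40 mm high above the board, with a 2 mm saw kerf 23 mm to the board's +y.
- stop_face (a point): Foot of the end stop's working face, at the board's top, 102 mm to the board's -y from its middle. The face looks to +y, is 45 mm high and reaches from the fence to 40 mm on the near side of the board's middle line. To the right of the board stands a black instrument case, 212 mm high and more with its handle: keep the gripper clear of it.
- tube: Loose square aluminium tube, 60 x 60 mm outside, 2.5 mm wall, 180 mm long, open through (a 55 mm square mouth), about 0.36 kg, scribed 125 mm from its foot. Origin: centre of the foot end; z along the tube to the mouth, y roughly the board's y. Starts upright on the board, about 15 to 30 mm short of the fence, 5 to 20 mm clear of the stop, turned up to 0.1 rad.
- tube_mouth (a point): Centre of the tube's open mouth, 180 mm from the foot along the tube. Closed fingers fit into the 55 mm square opening from above and can push on, or hold back, either inner wall.
- tube_mid (a point): Centre of the tube, halfway along it (90 mm above its foot; 30 mm above the board when it lies on its side).
- left_foot_edge (a point): Middle of the left lower edge of the tube's foot (30 mm to the tube's +y): the edge it pivots on when tipped to the left.
- right_foot_edge (a point): Middle of the right lower edge of the tube's foot (30 mm to the tube's -y).
- file_d: Bystander: file with a wooden handle lying behind the board, 22 x 171 x 23 mm. Origin: centre of its underside; y along the file.
- brass_gauge: Bystander: small pale metal gauge block, 22 x 36 x 15 mm, on the mat to the left of the board. Origin: centre of its underside.
- marker: Bystander: short black marker lying behind the left end of the board, 14 x 50 x 14 mm. Origin: centre of its underside; y along it.

How it is judged:
By the outcome, as a careful person would: the job done as asked, in the order asked, and still so for the second after the job is handed in, with the robot touching nothing.
It also fails if it takes over 72 s, if anything falls off the work surface, if the arm or the gripper's body presses on something with over 40 N, if the wrist force passes 120 N, or if a joint passes its speed limit or range.

## Working session

There is one attempt and no reset: what is moved stays moved. The work goes in short steps, Python scripts to look and compute and a tool call to move; the robot and the scene stay as the last step left them, time stands still between calls to the robot, and variables do not carry over. Pictures are saved under pics/ and viewed, at most 10 in all, crops included, and the job is handed in when it is done.

Besides the shell and the picture viewer there is one more tool, called after ">>>" by a JSON object that holds its "name" and its "arguments", one argument or row to a line. step_arm: Moves the arm, as the interface text tells. Shifts and turns lie within -1 to 1; 1 stands for 0.1 m of shift or 90 degrees of turn. Its arguments: {"type":"object","properties":{"plan":{"type":"array"},"grip_force":{"type":"number"}},"required":["plan"]}

```bash
mkdir -p pics; ls; python3 - <<'E'
from station import telemetry, viewer, ctrl
import cv2,numpy as np
print(telemetry.get_obs(), ctrl.tcp_to_tips)
ims=[]
for n in ["scene","top"]:
    p=viewer.camera(n); ims.append(p["img"][:,:,::-1])
    np.savez(f"{n}.npz",**{k:v for k,v in p.items() if k!='name'})
    print(n,p["R"],p["t"],p["fx"],p["cx"],p["cy"])
    for o in ["saw_board","tube","tube_mouth","file_d","brass_gauge","marker"]:
        print(o,[(r["score"],r["rect"]) for r in viewer.recognise(o,p)[:2]])
cv2.imwrite("pics/a.png",ims[0]);cv2.imwrite("pics/b.png",ims[1])
E
```

```text
pics
{'time_s': 0.0, 'qpos': array([ 1.21442333e+00,  3.00467900e-01,  1.52160350e+00, -1.87727235e-05,
        1.32068921e+00, -6.65923019e-02]), 'joint_vel': array([-2.96576679e-04, -7.79818710e-04, -3.08047999e-04, -1.30409288e-04,
       -1.16887827e-04, -4.01666023e-05]), 'tau': array([-1.77297781e-03, -5.31808054e+01, -3.52733409e+01,  7.07428926e-02,
        2.44711968e-02, -6.75681531e-05]), 'ee_pos': array([0.15707386, 0.52683272, 0.22187859]), 'eef_rot': array([-3.14042607e+00, -5.95766367e-05,  2.85181658e+00]), 'force': array([-0.36528074,  0.3066832 ,  0.09069706]), 'moment': array([-0.02824803,  0.00209126,  0.01795285]), 'grip_force': 0.0, 'grip_width': 0.09389518507462656} 0.017
scene [[-0.62444837 -0.78089466 -0.01636346]
 [-0.5574532   0.46025045 -0.69095257]
 [ 0.54709246 -0.42234234 -0.72271487]] [0.63424714 0.2847682  0.75864716] 458.50904820834734 247.46370617194225 195.6249210151884
saw_board [(0.71, [221.3, 199.3, 360.3, 313.1]), (0.26, [203.4, 190.0, 262.8, 229.3])]
tube [(0.56, [291.7, 155.3, 344.9, 252.6])]
tube_mouth [(0.61, [290.4, 157.0, 346.5, 254.5])]
file_d [(0.91, [203.1, 189.0, 265.6, 226.8])]
brass_gauge [(0.82, [171.0, 273.3, 192.0, 296.5])]
marker [(0.64, [191.3, 231.6, 209.6, 253.9]), (0.29, [292.4, 154.0, 345.5, 251.6])]
top [[-0.01188173 -0.99991683 -0.00501644]
 [-0.99833208  0.01214605 -0.05644045]
 [ 0.05649668  0.00433746 -0.99839337]] [0.36003209 0.60186216 0.96393326] 409.256525197227 251.73830969098054 183.9277622852589
saw_board [(0.58, [225.6, 185.3, 346.3, 244.7])]
tube []
tube_mouth [(0.74, [291.9, 203.9, 334.4, 232.2])]
file_d [(0.38, [225.8, 183.1, 341.1, 248.9])]
brass_gauge [(0.42, [187.5, 182.4, 203.0, 194.0])]
marker [(0.64, [223.5, 152.7, 234.8, 171.9]), (0.3, [227.6, 185.3, 341.1, 247.9])]
```

View pics/a.png

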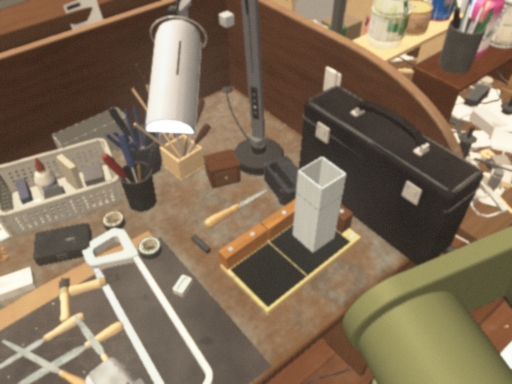

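View pics/b.png

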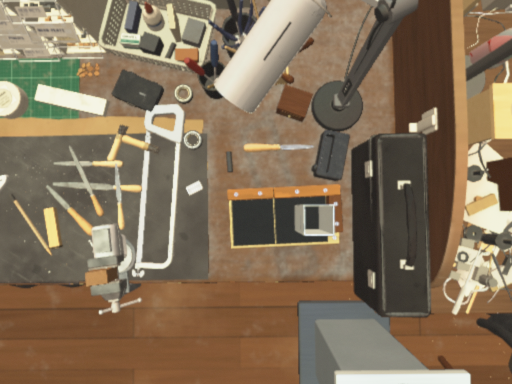

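```bash
cat > h.py <<'E'
import numpy as np
def cloud(p):
    z=np.asarray(p["z_map"]);v,u=np.indices(z.shape)
    c=np.stack([(u-p["cx"])/p["fx"]*z,(v-p["cy"])/p["fy"]*z,z],-1)
    X=(c-p["t"])@p["R"]; X[z<=0]=np.nan
    return X
E
python3 - <<'E'
import numpy as np
from h import cloud
import cv2
for n in ["top","scene"]:
    X=cloud(np.load(n+".npz"))
    m=np.isfinite(X[...,0])&(X[...,0]>.3)&(X[...,0]<.85)&(abs(X[...,1])<.4)
    P=X[m]
    h,e=np.histogram(P[:,2],np.arange(-.01,.3,.01)); print(n,h)
    for lo,hi in [(.014,.024),(.05,.07),(.19,.208)]:
        Q=P[(P[:,2]>lo)&(P[:,2]<hi)]
        print(lo,len(Q),Q.min(0),Q.max(0),np.median(Q[:,2]))
        if lo<.1:
            pass
    # top rim of tube: cluster
    Q=P[(P[:,2]>.188)&(P[:,2]<.208)&(P[:,1]>-.16)]
    print(cv2.minAreaRect(Q[:,:2].astype(np.float32)),np.median(Q[:,2]))
E
```

```text
top [8503 8408 6097 3285  561 1375 4303 1304  502  705  660  411  446  527
  482  534  631  597 1037 1079 1194 3452 7001 1646  795 1019 1192 1090
 1416 1538]
0.014 7457 [ 0.30202181 -0.26329596  0.01400043] [0.84993656 0.39928859 0.02399809] 0.018379492783542818
0.05 5607 [ 0.3067029  -0.23446326  0.0500037 ] [0.84953249 0.39849327 0.06999661] 0.05633998615533567
0.19 2563 [ 0.34008732 -0.12150703  0.19000172] [0.84938683 0.25338909 0.20799746] 0.20061556999716945
((0.601826012134552, 0.07147511839866638), (0.30967003107070923, 0.5170975923538208), 70.34856414794922) 0.19989957135789485
scene [ 3618 11430  5624  3542  1301  1406  3243  1487  1532   892   996   903
  1071  1107  1237  1303  1281  1346  1566  2855  1781  2175  6527  2241
  1639  1764  1855  1745  2152  1835]
0.014 7128 [ 0.30885582 -0.3823095   0.01400129] [0.84999013 0.39998528 0.02399993] 0.01896846182149691
0.05 4730 [ 0.30321274 -0.39972937  0.05000148] [0.84993421 0.3998848  0.06998449] 0.0577453127329854
0.19 3421 [ 0.33523507 -0.39362024  0.19000144] [0.84979818 0.25409874 0.20799794] 0.19959595144881076
((0.5878422260284424, 0.11984255909919739), (0.5130107998847961, 0.2758311331272125), 2.379225969314575) 0.19876580569279292
```

```bash
python3 - <<'E'
import numpy as np
from h import cloud
import cv2
for n,(r0,r1,c0,c1) in {"top":(178,255,220,345),"scene":(150,310,215,360)}.items():
    X=cloud(np.load(n+".npz"))[r0:r1,c0:c1]
    P=X[np.isfinite(X[...,0])]
    if n=="top":
        X2=cloud(np.load(n+".npz"))
        for u,v in [(240,215),(260,240),(326,242),(260,193),(337,210),(300,220),(315,215),(297,206),(333,206),(390,220),(360,220),(360,300),(194,187),(228,160),(280,147)]: print((u,v),X2[v,u].round(4))
    h,e=np.histogram(P[:,2],np.arange(-.01,.25,.01)); print(n,h)
    for lo,hi in [(.012,.026),(.05,.064),(.19,.206)]:
        Q=P[(P[:,2]>lo)&(P[:,2]<hi)&(P[:,1]>.13)&(P[:,0]<.63)]
        print(lo,len(Q),Q.min(0),Q.max(0),np.median(Q[:,2]),cv2.minAreaRect(Q[:,:2].astype(np.float32)))
E
```

```text
(240, 215) [0.5321 0.3817 0.017 ]
(260, 240) [0.4723 0.3347 0.0192]
(326, 242) [0.4654 0.1773 0.015 ]
(260, 193) [0.5828 0.3339 0.0586]
(337, 210) [0.5417 0.1587 0.0615]
(300, 220) [0.5227 0.2528 0.1443]
(315, 215) [0.53   0.2025 0.017 ]
(297, 206) [0.5519 0.2527 0.0893]
(333, 206) [0.5509 0.1943 0.1994]
(390, 220) [0.5229 0.0882 0.2111]
(360, 220) [0.5195 0.1157 0.0953]
(360, 300) [ 0.1721 -0.0744 -0.6752]
(194, 187) [0.6008 0.4924 0.0113]
(228, 160) [0.6656 0.4098 0.0089]
(280, 147) [0.696  0.2829 0.0073]
top [1698 1244 3793  386   54   65 1157  465   35   55   13   42   45   51
   29   55   39   43   40   67  188   12    0    0    0]
0.012 4136 [0.45556629 0.14764626 0.0120641 ] [0.61829716 0.40827532 0.02577103] 0.017454800893297883 ((0.5366255044937134, 0.27895569801330566), (0.15601620078086853, 0.25915080308914185), 1.9789438247680664)
0.05 1538 [0.4939718  0.14564454 0.05002967] [0.61578111 0.40988985 0.06399994] 0.058205095760705275 ((0.5571783781051636, 0.2786213159561157), (0.26368075609207153, 0.12176871299743652), 88.9074478149414)
0.19 200 [0.49646573 0.19385036 0.19008
[... 222 characters left out ...]
  256  250  334  328
  331  328  334  341  333  340  432   15    0    0    0]
0.012 5250 [0.45167218 0.14668106 0.01200324] [0.62995363 0.4101748  0.02597687] 0.018661560526856708 ((0.5397614240646362, 0.28039050102233887), (0.17227959632873535, 0.26040661334991455), 2.9012341499328613)
0.05 1495 [0.48926109 0.14589662 0.05000672] [0.62972996 0.41034991 0.06399439] 0.05844705294919242 ((0.5402226448059082, 0.27834558486938477), (0.14610642194747925, 0.2477378100156784), 10.820195198059082)
0.19 447 [0.49111542 0.19186126 0.19000455] [0.555301   0.25409874 0.20083145] 0.19594281569910998 ((0.5232937932014465, 0.2228337973356247), (0.062499940395355225, 0.06356603652238846), 89.09229278564453)
```

The scene picture shows the tube upright at about (320,205), the fence behind it and the case on the right. The top view shows the board at (228–340, 185–247), with the tube mouth at the stop end, about (293–335, 204–235). Next I'll fit edges.

```bash
python3 - <<'E'
import numpy as np
from h import cloud
import cv2
for n in ["top","scene"]:
    X=cloud(np.load(n+".npz")); P=X[np.isfinite(X[...,0])]
    Z=P[:,2]
    A=P[(Z>.053)&(Z<.063)&(P[:,0]>.545)&(P[:,0]<.62)&(P[:,1]>.15)&(P[:,1]<.41)]
    def edge(A,f,ax,lo,hi):
        b=np.arange(lo,hi,.006); o=[]
        for s in b:
            Q=A[(A[:,ax]>=s)&(A[:,ax]<s+.006)]
            if len(Q)>2:o.append((s+.003,f(Q[:,1-ax])))
        o=np.array(o)
        for _ in range(4):
            c=np.polyfit(*o.T,1); r=abs(o[:,1]-np.polyval(c,o[:,0])); o=o[r<=max(.002,np.quantile(r,.9))]
        return c[0].round(4), np.polyval(c,o[:,0].mean()).round(4),o[:,0].mean().round(4),len(o)
    mn=lambda v:np.quantile(v,.02); mx=lambda v:np.quantile(v,.98)
    print(n,"fence near/far",edge(A,mn,1,.27,.40),edge(A,mx,1,.17,.40))
    B=P[(Z>.010)&(Z<.024)&(P[:,0]>.44)&(P[:,0]<.55)&(P[:,1]>.14)&(P[:,1]<.42)]
    print("board near",edge(B,mn,1,.16,.40),"left",edge(B,mx,0,.46,.54))
    S=P[(Z>.056)&(Z<.068)&(P[:,0]>.495)&(P[:,0]<.56)&(P[:,1]>.12)&(P[:,1]<.19)]
    print("stop", S.min(0) if len(S) else 0,S.max(0) if len(S) else 0)
    T=P[(Z>.193)&(Z<.204)&(P[:,0]>.48)&(P[:,0]<.57)&(P[:,1]>.18)&(P[:,1]<.27)]
    print("rim near",edge(T,mn,1,.2,.25),"far",edge(T,mx,1,.2,.25),"L",edge(T,mx,0,.5,.55),"R",edge(T,mn,0,.5,.55))
X=cloud(np.load("top.npz"));P=X[np.isfinite(X[...,0])]
for lo,hi in [(.2,.3),(.3,.4),(.4,.6)]:
    Q=P[(P[:,2]>lo)&(P[:,2]<hi)&(P[:,1]>.05)&(P[:,1]<.8)&(P[:,0]>.35)&(P[:,0]<1)]
    if len(Q):print(lo,len(Q),Q.min(0),Q.max(0))
C=P[(P[:,2]>.15)&(P[:,0]>.35)&(P[:,0]<.7)&(P[:,1]<.18)&(P[:,1]>-.2)]
print("case",C.max(0))
E
```

```text
top fence near/far (np.float64(-0.0386), np.float64(0.5728), np.float64(0.336), 22) (np.float64(-0.0361), np.float64(0.597), np.float64(0.287), 39)
board near (np.float64(-0.028), np.float64(0.4605), np.float64(0.2819), 39) left (np.float64(0.0582), np.float64(0.4023), np.float64(0.502), 12)
stop [0.49630513 0.14757576 0.05776631] [0.55997031 0.17682338 0.06699919]
rim near (np.float64(0.0125), np.float64(0.4969), np.float64(0.227), 9) far (np.float64(0.0119), np.float64(0.5552), np.float64(0.227), 9) L (np.float64(-0.0107), np.float64(0.2529), np.float64(0.527), 9) R (np.float64(-0.0194), np.float64(0.1944), np.float64(0.527), 9)
scene fence near/far (np.float64(-0.0333), np.float64(0.5689), np.float64(0.336), 22) (np.float64(-0.0344), np.float64(0.5938), np.float64(0.305), 33)
board near (np.float64(-0.0313), np.float64(0.4565), np.float64(0.28), 40) left (np.float64(0.0591), np.float64(0.4052), np.float64(0.502), 14)
stop [0.49507254 0.14589662 0.05603889] [0.52233542 0.17607873 0.06712588]
rim near (np.float64(0.0259), np.float64(0.4931), np.float64(0.227), 9) far (np.float64(-0.0104), np.float64(0.553), np.float64(0.227), 9) L (np.float64(-0.017), np.float64(0.2532), np.float64(0.527), 9) R (np.float64(0.018), np.float64(0.1931), np.float64(0.527), 9)
0.2 11113 [0.35000606 0.05000098 0.2000241 ] [0.96776756 0.79972338 0.2999896 ]
0.3 3726 [0.78573948 0.14367212 0.30002441] [0.90760202 0.35695343 0.39992474]
0.4 1325 [0.7820504  0.13918973 0.40004953] [0.83329676 0.19620191 0.52111095]
case [0.69987449 0.12051641 0.29650575]
```

>>> {"name": "step_arm", "arguments": {
  "plan": [
    {"dz": -0.5,"rz": 0.09,"claw": 1},
    {"dz": -0.5,"rz": 0.09,"claw": 1},
    {"dz": -0.3,"rz": 0.09,"claw": 1},
    {"rz": 0.09,"claw": 1},
    {"rz": 0.09,"claw": 1},
    {"rz": 0.09,"claw": 1},
    {"rz": 0.09,"claw": 1},
    {"rz": 0.09,"claw": 1},
    {"rz": 0.0955,"claw": 1}
  ]
}}

```text
$.plan[0]: bad value
```

>>> {"name": "step_arm", "arguments": {
  "plan": [
    {"dx": 0.0,"dy": 0.0,"dz": -0.5,"rx": 0.0,"ry": 0.0,"rz": 0.09,"claw": 1.0}
  ]
}}

```text
time_s: 0.8
ee_pos: [0.1566, 0.5253, 0.2675]
eef_rot: [-3.131, 0.001, 2.71]
force: [-0.4, 0.0, 0.0]
grip_width: 0.089
grip_force: 0.0
```

>>> {"name": "step_arm", "arguments": {
  "plan": [
    {"dx": 0.0,"dy": 0.0,"dz": -0.5,"rx": 0.0,"ry": 0.0,"rz": 0.09,"claw": 1.0},
    {"dx": 0.0,"dy": 0.0,"dz": -0.3,"rx": 0.0,"ry": 0.0,"rz": 0.09,"claw": 1.0},
    {"dx": 0.0,"dy": 0.0,"dz": 0.0,"rx": 0.0,"ry": 0.0,"rz": 0.09,"claw": 1.0},
    {"dx": 0.0,"dy": 0.0,"dz": 0.0,"rx": 0.0,"ry": 0.0,"rz": 0.09,"claw": 1.0},
    {"dx": 0.0,"dy": 0.0,"dz": 0.0,"rx": 0.0,"ry": 0.0,"rz": 0.09,"claw": 1.0},
    {"dx": 0.0,"dy": 0.0,"dz": 0.0,"rx": 0.0,"ry": 0.0,"rz": 0.09,"claw": 1.0},
    {"dx": 0.0,"dy": 0.0,"dz": 0.0,"rx": 0.0,"ry": 0.0,"rz": 0.09,"claw": 1.0},
    {"dx": 0.0,"dy": 0.0,"dz": 0.0,"rx": 0.0,"ry": 0.0,"rz": 0.0955,"claw": 1.0}
  ]
}}

```text
time_s: 1.6
ee_pos: [0.1572, 0.527, 0.3524]
eef_rot: [-3.142, 0.0, 1.565]
force: [0.2, 0.3, 0.9]
grip_width: 0.0254
grip_force: 0.0
```

>>> {"name": "step_arm", "arguments": {
  "plan": [
    {"dx": -0.3,"dy": 0.36,"dz": 0.0,"rx": 0.0,"ry": 0.0,"rz": 0.0,"claw": 1.0},
    {"dx": -0.3,"dy": 0.36,"dz": 0.0,"rx": 0.0,"ry": 0.0,"rz": 0.0,"claw": 1.0},
    {"dx": -0.3,"dy": 0.36,"dz": 0.0,"rx": 0.0,"ry": 0.0,"rz": 0.0,"claw": 1.0},
    {"dx": -0.3,"dy": 0.36,"dz": 0.0,"rx": 0.0,"ry": 0.0,"rz": 0.0,"claw": 1.0},
    {"dx": -0.3,"dy": 0.36,"dz": 0.0,"rx": 0.0,"ry": 0.0,"rz": 0.0,"claw": 1.0},
    {"dx": -0.3,"dy": 0.36,"dz": 0.0,"rx": 0.0,"ry": 0.0,"rz": 0.0,"claw": 1.0},
    {"dx": -0.3,"dy": 0.36,"dz": 0.0,"rx": 0.0,"ry": 0.0,"rz": 0.0,"claw": 1.0},
    {"dx": -0.3,"dy": 0.36,"dz": 0.0,"rx": 0.0,"ry": 0.0,"rz": 0.0,"claw": 1.0},
    {"dx": -0.3,"dy": 0.36,"dz": 0.0,"rx": 0.0,"ry": 0.0,"rz": 0.0,"claw": 1.0},
    {"dx": -0.3,"dy": 0.36,"dz": 0.0,"rx": 0.0,"ry": 0.0,"rz": 0.0,"claw": 1.0}
  ]
}}

```text
time_s: 2.6
ee_pos: [0.5184, 0.2255, 0.3526]
eef_rot: [3.141, -0.0, 1.571]
force: [0.2, 0.7, -0.4]
grip_width: 0.0004
grip_force: 0.0
```

```bash
python3 - <<'E'
from station import telemetry, viewer
import cv2,numpy as np
o=telemetry.get_obs(); print({k:np.round(o[k],3) for k in ("time_s","qpos","ee_pos","eef_rot","grip_width")})
p=viewer.camera("wrist"); cv2.imwrite("pics/w.png",p["img"][:,:,::-1])
from scipy.spatial.transform import Rotation as Ro
R=Ro.from_euler("xyz",o["eef_rot"]).as_matrix(); T=p["tool_from_camera"]
z=p["z_map"];v,u=np.indices(z.shape)
c=np.stack([(u-p["cx"])/p["fx"]*z,(v-p["cy"])/p["fy"]*z,z],-1)[z>0]
P=(c@T[:3,:3].T+T[:3,3])@R.T+o["ee_pos"]
Q=P[(P[:,2]>.19)&(P[:,2]<.205)&(abs(P[:,0]-.525)<.05)&(abs(P[:,1]-.223)<.05)]
print(len(Q)); 
if len(Q): print(np.quantile(Q,[.01,.5,.99],axis=0),cv2.minAreaRect(Q[:,:2].astype(np.float32)))
E
```

```text
{'time_s': np.float64(2.6), 'qpos': array([0.345, 0.275, 1.256, 0.   , 1.61 , 0.346]), 'ee_pos': array([0.518, 0.226, 0.353]), 'eef_rot': array([ 3.141, -0.   ,  1.571]), 'grip_width': np.float64(0.0)}
675
[[0.49329343 0.19358989 0.19024857]
 [0.52241469 0.22322173 0.19666458]
 [0.55289341 0.25363228 0.19859871]] ((0.5230627059936523, 0.22341808676719666), (0.06044013425707817, 0.05993756279349327), 89.73221588134766)
```

```bash
cat >> h.py <<'E'
from scipy.spatial.transform import Rotation as Ro
PY,PZ,L=.2534,.018,.180
def tip_at(th,ph,d,g=0.0):
    """finger tip centre (y,z) with upper inner rim on finger's right side at d mm above tip; g: shift left off rim"""
    a=.0575; t=np.radians(th); p=np.radians(ph)
    U=np.array([PY+L*np.sin(t)-a*np.cos(t),PZ+L*np.cos(t)+a*np.sin(t)])
    dr=np.array([-np.sin(p),-np.cos(p)]); nl=np.array([np.cos(p),-np.sin(p)])
    return U+d*1e-3*dr+(.008+g)*nl
def gap(th,ph,d):
    al=np.radians(th-ph); return 55-16*np.cos(al)-d*np.sin(al)
def tcp(tip,ph,off=.017):
    p=np.radians(ph); return tip-off*np.array([-np.sin(p),-np.cos(p)])
def rows(way,x=None,obs=None):
    """way: list of (y,z,phi) TCP; from measured pose"""
    from station import telemetry
    o=obs or telemetry.get_obs(); R=Ro.from_euler("xyz",o["eef_rot"]); pos=np.array(o["ee_pos"])
    print("at",pos.round(4),np.round(o["eef_rot"],3),"F",np.round(o["force"],1),"t",o["time_s"],"q",np.round(o["qpos"],2))
    x=pos[0] if x is None else x
    for y,z,ph in way:
        R2=Ro.from_euler("xyz",[np.pi,0,np.pi/2])*Ro.from_rotvec([0,np.radians(-ph),0]); T=np.array([x,y,z])
        s=R.inv().apply(T-pos)/.1; r=(R.inv()*R2).as_rotvec()/(np.pi/2)
        print("dx %.3f dy %.3f dz %.3f  rx %.3f ry %.3f rz %.3f | tcp %s ph %.0f"%(*s,*r,T.round(3),ph)); R,pos=R2,T
def leftset(th,ph,d,c):
    """left tip corner at clearance c (mm) right of lower/left inner wall"""
    return tip_at(th,ph,d,(gap(th,ph,d)-c)*1e-3/np.cos(np.radians(th-ph)))
E
python3 - <<'E'
from h import *
ph=-20
w=[]
tip=leftset(0,ph,73,6)
p=np.radians(ph);dr=np.array([-np.sin(p),-np.cos(p)])
print(tip,gap(0,ph,73),gap(12,-18,73))
w.append((*tcp(tip-.105*dr,ph),ph)); w.append((*tcp(tip,ph),ph))
for th in range(0,13,2):
    ph=max(-20,th-30); w.append((*tcp(leftset(th,ph,73,0),ph),ph))
rows(w,x=.523)
E
```

```text
[0.23738246 0.1354134 ] 14.99744760465165 4.643593539448986
at [0.5222 0.2214 0.3515] [-3.141e+00  2.000e-03  1.567e+00] F [ 4.2 -4.2 -0. ] t 2.65 q [ 0.34  0.28  1.25 -0.    1.61  0.34]
dx -0.256 dy 0.010 dz 1.015  rx 0.000 ry 0.223 rz -0.002 | tcp [0.523 0.196 0.25 ] ph -20
dx 0.000 dy -0.000 dz 1.050  rx 0.000 ry 0.000 rz 0.000 | tcp [0.523 0.232 0.151] ph -20
dx 0.064 dy -0.000 dz 0.000  rx 0.000 ry 0.000 rz 0.000 | tcp [0.523 0.238 0.154] ph -20
dx 0.045 dy -0.000 dz 0.004  rx 0.000 ry 0.000 rz 0.000 | tcp [0.523 0.242 0.155] ph -20
dx 0.044 dy -0.000 dz 0.006  rx 0.000 ry 0.000 rz 0.000 | tcp [0.523 0.246 0.156] ph -20
dx 0.044 dy -0.000 dz 0.008  rx 0.000 ry 0.000 rz 0.000 | tcp [0.523 0.251 0.156] ph -20
dx 0.044 dy -0.000 dz 0.011  rx 0.000 ry 0.000 rz 0.000 | tcp [0.523 0.255 0.157] ph -20
dx 0.044 dy -0.000 dz 0.013  rx 0.000 ry 0.000 rz 0.000 | tcp [0.523 0.26  0.157] ph -20
dx 0.045 dy -0.000 dz 0.019  rx 0.000 ry -0.022 rz 0.000 | tcp [0.523 0.265 0.157] ph -18
```

View pics/w.png

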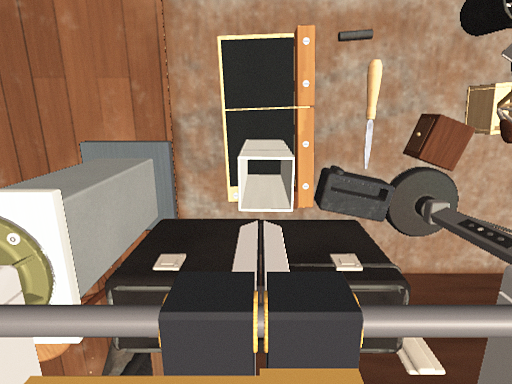

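>>> {"name": "step_arm", "arguments": {
  "plan": [
    {"dx": -0.1,"dy": 0.0,"dz": 0.0,"rx": 0.0,"ry": 0.074,"rz": 0.0,"claw": 1.0},
    {"dx": -0.1,"dy": 0.0,"dz": 0.0,"rx": 0.0,"ry": 0.074,"rz": 0.0,"claw": 1.0},
    {"dx": -0.1,"dy": 0.0,"dz": 0.0,"rx": 0.0,"ry": 0.074,"rz": 0.0,"claw": 1.0},
    {"dx": 0.0,"dy": 0.0,"dz": 0.0,"rx": 0.0,"ry": 0.0,"rz": 0.0,"claw": 1.0}
  ]
}}

```text
time_s: 3.05
ee_pos: [0.5173, 0.1952, 0.3484]
eef_rot: [-3.14, -0.351, 1.567]
force: [-0.4, -1.3, -0.7]
grip_width: 0.0002
grip_force: 0.0
```

```bash
python3 - <<'E'
from h import *
ph=-20;tip=leftset(0,ph,73,6)
p=np.radians(ph);dr=np.array([-np.sin(p),-np.cos(p)])
rows([(*tcp(tip-.105*dr,ph),ph),(*tcp(tip,ph),ph)],x=.523)
E
```

```text
at [0.5173 0.1952 0.3484] [-3.14  -0.351  1.567] F [-0.4 -1.3 -0.7] t 3.05 q [0.14 0.19 1.4  0.35 1.5  0.12]
dx -0.334 dy 0.058 dz 0.924  rx 0.000 ry -0.002 rz -0.002 | tcp [0.523 0.196 0.25 ] ph -20
dx 0.000 dy -0.000 dz 1.050  rx 0.000 ry 0.000 rz 0.000 | tcp [0.523 0.232 0.151] ph -20
```

>>> {"name": "step_arm", "arguments": {
  "plan": [
    {"dx": -0.167,"dy": 0.03,"dz": 0.31,"rx": 0.0,"ry": 0.0,"rz": 0.0,"claw": 1.0},
    {"dx": -0.167,"dy": 0.03,"dz": 0.31,"rx": 0.0,"ry": 0.0,"rz": 0.0,"claw": 1.0},
    {"dx": 0.0,"dy": 0.0,"dz": 0.305,"rx": 0.0,"ry": 0.0,"rz": 0.0,"claw": 1.0},
    {"dx": 0.0,"dy": 0.0,"dz": 0.0,"rx": 0.0,"ry": 0.0,"rz": 0.0,"claw": 1.0},
    {"dx": 0.0,"dy": 0.0,"dz": 0.0,"rx": 0.0,"ry": 0.0,"rz": 0.0,"claw": 1.0}
  ]
}}

```text
time_s: 3.55
ee_pos: [0.5233, 0.1981, 0.2517]
eef_rot: [3.141, -0.348, 1.572]
force: [-0.5, -0.5, 0.7]
grip_width: 0.0001
grip_force: 0.0
```

```bash
python3 - <<'E'
from h import *
from station import viewer
import cv2
ph=-20;tip=leftset(0,ph,73,6)
p=np.radians(ph);dr=np.array([-np.sin(p),-np.cos(p)])
rows([(*tcp(tip-.105*dr,ph),ph),(*tcp(tip,ph),ph)],x=.523)
p=viewer.camera("scene"); cv2.imwrite("pics/c.png",cv2.resize(p["img"][40:300,180:440,::-1],None,fx=2,fy=2))
E
```

```text
at [0.5233 0.1981 0.2517] [ 3.141 -0.348  1.572] F [-0.5 -0.5  0.7] t 3.55 q [0.14 0.26 1.54 0.36 1.31 0.05]
dx -0.029 dy -0.003 dz 0.007  rx -0.000 ry 0.001 rz 0.001 | tcp [0.523 0.196 0.25 ] ph -20
dx 0.000 dy -0.000 dz 1.050  rx 0.000 ry 0.000 rz 0.000 | tcp [0.523 0.232 0.151] ph -20
```

View pics/c.png

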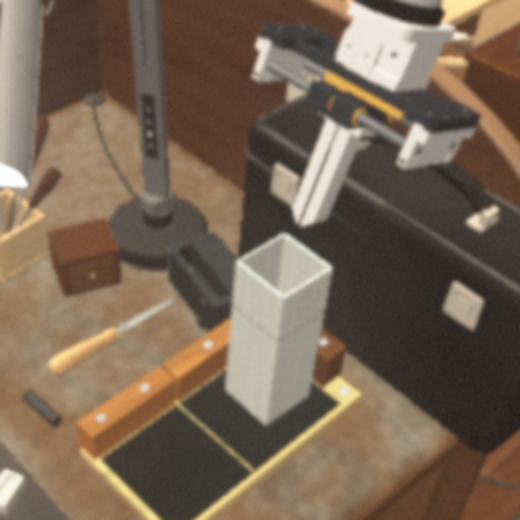

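>>> {"name": "step_arm", "arguments": {
  "plan": [
    {"dx": -0.029,"dy": 0.0,"dz": 0.1,"rx": 0.0,"ry": 0.0,"rz": 0.0,"claw": 1.0},
    {"dx": 0.0,"dy": 0.0,"dz": 0.2,"rx": 0.0,"ry": 0.0,"rz": 0.0,"claw": 1.0},
    {"dx": 0.0,"dy": 0.0,"dz": 0.2,"rx": 0.0,"ry": 0.0,"rz": 0.0,"claw": 1.0},
    {"dx": 0.0,"dy": 0.0,"dz": 0.2,"rx": 0.0,"ry": 0.0,"rz": 0.0,"claw": 1.0},
    {"dx": 0.0,"dy": 0.0,"dz": 0.2,"rx": 0.0,"ry": 0.0,"rz": 0.0,"claw": 1.0},
    {"dx": 0.0,"dy": 0.0,"dz": 0.157,"rx": 0.0,"ry": 0.0,"rz": 0.0,"claw": 1.0},
    {"dx": 0.0,"dy": 0.0,"dz": 0.0,"rx": 0.0,"ry": 0.0,"rz": 0.0,"claw": 1.0},
    {"dx": 0.0,"dy": 0.0,"dz": 0.0,"rx": 0.0,"ry": 0.0,"rz": 0.0,"claw": 1.0}
  ]
}}

```text
time_s: 4.4
ee_pos: [0.5235, 0.2309, 0.1511]
eef_rot: [3.141, -0.349, 1.571]
force: [-0.8, -0.3, 0.2]
grip_width: 0.0003
grip_force: 0.0
```

>>> {"name": "step_arm", "arguments": {
  "plan": [
    {"dx": 0.03,"dy": 0.0,"dz": 0.0,"rx": 0.0,"ry": 0.0,"rz": 0.0,"claw": 1.0},
    {"dx": 0.03,"dy": 0.0,"dz": 0.0,"rx": 0.0,"ry": 0.0,"rz": 0.0,"claw": 1.0},
    {"dx": 0.022,"dy": 0.0,"dz": 0.002,"rx": 0.0,"ry": 0.0,"rz": 0.0,"claw": 1.0},
    {"dx": 0.022,"dy": 0.0,"dz": 0.002,"rx": 0.0,"ry": 0.0,"rz": 0.0,"claw": 1.0},
    {"dx": 0.022,"dy": 0.0,"dz": 0.003,"rx": 0.0,"ry": 0.0,"rz": 0.0,"claw": 1.0},
    {"dx": 0.022,"dy": 0.0,"dz": 0.003,"rx": 0.0,"ry": 0.0,"rz": 0.0,"claw": 1.0},
    {"dx": 0.0,"dy": 0.0,"dz": 0.0,"rx": 0.0,"ry": 0.0,"rz": 0.0,"claw": 1.0}
  ]
}}

```text
time_s: 5.1
ee_pos: [0.5231, 0.2455, 0.1545]
eef_rot: [-3.142, -0.349, 1.571]
force: [0.1, -0.9, 0.6]
grip_width: 0.0005
grip_force: 0.3
```

```bash
cat > look.py <<'E'
from h import *
from station import viewer,telemetry
import cv2,sys
p=viewer.camera("scene"); cv2.imwrite(sys.argv[1],cv2.resize(p["img"][100:320,180:400,::-1],None,fx=2,fy=2))
# tube near (-x) face outline: points on plane x~.49, tilt from y-z points
X=cloud(p);P=X[np.isfinite(X[...,0])]
def tilt(P):
    Q=P[(P[:,0]>.485)&(P[:,0]<.501)&(P[:,1]>.17)&(P[:,1]<.46)&(P[:,2]>.026)&(P[:,2]<.22)]
    r=cv2.minAreaRect((Q[:,1:]*1000).astype(np.float32)); print(len(Q),np.round(r[0],1),np.round(r[1],1),round(r[2],1))
tilt(P); o=telemetry.get_obs(); print(o["force"].round(2),o["ee_pos"].round(4))
E
python3 look.py pics/d.png
```

```text
1568 [217.5 113.4] [179.6  86.6] 86.1
[-0.14 -1.61 -0.22] [0.5232 0.2454 0.1545]
```

```bash
python3 - <<'E'
from h import *
w=[]
for th in [6,8,10,11.5,13,14.5,16,17.5,19,20.5,22]:
    ph=max(-20,th-30); w.append((*tcp(leftset(th,ph,73,0),ph),ph))
rows(w,x=.523)
E
```

```text
at [0.5232 0.2454 0.1545] [ 3.142 -0.349  1.571] F [-0.1 -1.6 -0.2] t 5.15 q [0.23 0.38 1.62 0.38 1.09 0.06]
dx 0.057 dy -0.002 dz -0.000  rx -0.000 ry 0.000 rz 0.000 | tcp [0.523 0.251 0.156] ph -20
dx 0.044 dy -0.000 dz 0.011  rx 0.000 ry 0.000 rz 0.000 | tcp [0.523 0.255 0.157] ph -20
dx 0.044 dy -0.000 dz 0.013  rx 0.000 ry 0.000 rz 0.000 | tcp [0.523 0.26  0.157] ph -20
dx 0.033 dy -0.000 dz 0.014  rx 0.000 ry -0.017 rz 0.000 | tcp [0.523 0.263 0.157] ph -18
dx 0.033 dy -0.000 dz 0.014  rx 0.000 ry -0.017 rz 0.000 | tcp [0.523 0.267 0.157] ph -17
dx 0.033 dy -0.000 dz 0.014  rx 0.000 ry -0.017 rz 0.000 | tcp [0.523 0.271 0.156] ph -16
dx 0.033 dy -0.000 dz 0.014  rx 0.000 ry -0.017 rz -0.000 | tcp [0.523 0.274 0.156] ph -14
dx 0.033 dy -0.000 dz 0.014  rx 0.000 ry -0.017 rz -0.000 | tcp [0.523 0.278 0.155] ph -12
dx 0.033 dy -0.000 dz 0.014  rx 0.000 ry -0.017 rz -0.000 | tcp [0.523 0.281 0.154] ph -11
dx 0.033 dy -0.000 dz 0.014  rx 0.000 ry -0.017 rz -0.000 | tcp [0.523 0.285 0.154] ph -10
dx 0.033 dy -0.000 dz 0.014  rx 0.000 ry -0.017 rz -0.000 | tcp [0.523 0.289 0.153] ph -8
```

>>> {"name": "step_arm", "arguments": {
  "plan": [
    {"dx": 0.028,"dy": 0.0,"dz": 0.0,"rx": 0.0,"ry": 0.0,"rz": 0.0,"claw": 1.0},
    {"dx": 0.028,"dy": 0.0,"dz": 0.0,"rx": 0.0,"ry": 0.0,"rz": 0.0,"claw": 1.0},
    {"dx": 0.022,"dy": 0.0,"dz": 0.005,"rx": 0.0,"ry": 0.0,"rz": 0.0,"claw": 1.0},
    {"dx": 0.022,"dy": 0.0,"dz": 0.006,"rx": 0.0,"ry": 0.0,"rz": 0.0,"claw": 1.0},
    {"dx": 0.022,"dy": 0.0,"dz": 0.006,"rx": 0.0,"ry": 0.0,"rz": 0.0,"claw": 1.0},
    {"dx": 0.022,"dy": 0.0,"dz": 0.007,"rx": 0.0,"ry": 0.0,"rz": 0.0,"claw": 1.0},
    {"dx": 0.033,"dy": 0.0,"dz": 0.014,"rx": 0.0,"ry": -0.017,"rz": 0.0,"claw": 1.0},
    {"dx": 0.033,"dy": 0.0,"dz": 0.014,"rx": 0.0,"ry": -0.017,"rz": 0.0,"claw": 1.0},
    {"dx": 0.0,"dy": 0.0,"dz": 0.0,"rx": 0.0,"ry": 0.0,"rz": 0.0,"claw": 1.0}
  ]
}}

```text
time_s: 6.05
ee_pos: [0.5231, 0.2675, 0.1568]
eef_rot: [3.141, -0.295, 1.572]
force: [-0.5, -0.1, -0.4]
grip_width: 0.0004
grip_force: 0.0
```

```bash
python3 look.py pics/e.png
```

```text
1583 [229.1 112.8] [194.5  91.3] 76.1
[-1.74  0.4   0.34] [0.5231 0.2672 0.1567]
```

View pics/e.png

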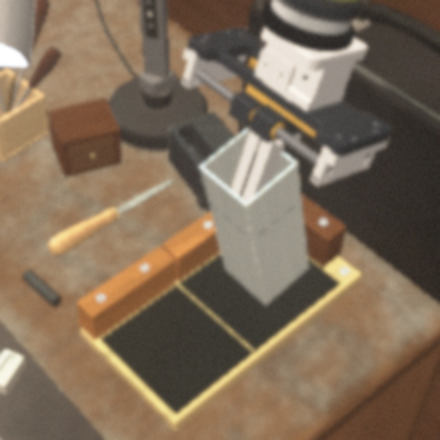

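>>> {"name": "step_arm", "arguments": {
  "plan": [
    {"dx": 0.022,"dy": 0.0,"dz": 0.009,"rx": 0.0,"ry": -0.011,"rz": 0.0,"claw": 1.0},
    {"dx": 0.022,"dy": 0.0,"dz": 0.009,"rx": 0.0,"ry": -0.011,"rz": 0.0,"claw": 1.0},
    {"dx": 0.022,"dy": 0.0,"dz": 0.009,"rx": 0.0,"ry": -0.011,"rz": 0.0,"claw": 1.0},
    {"dx": 0.022,"dy": 0.0,"dz": 0.009,"rx": 0.0,"ry": -0.011,"rz": 0.0,"claw": 1.0},
    {"dx": 0.022,"dy": 0.0,"dz": 0.009,"rx": 0.0,"ry": -0.011,"rz": 0.0,"claw": 1.0},
    {"dx": 0.022,"dy": 0.0,"dz": 0.009,"rx": 0.0,"ry": -0.011,"rz": 0.0,"claw": 1.0},
    {"dx": 0.022,"dy": 0.0,"dz": 0.009,"rx": 0.0,"ry": -0.011,"rz": 0.0,"claw": 1.0},
    {"dx": 0.022,"dy": 0.0,"dz": 0.009,"rx": 0.0,"ry": -0.011,"rz": 0.0,"claw": 1.0},
    {"dx": 0.0,"dy": 0.0,"dz": 0.0,"rx": 0.0,"ry": 0.0,"rz": 0.0,"claw": 1.0}
  ]
}}

```text
time_s: 7.0
ee_pos: [0.523, 0.2861, 0.1536]
eef_rot: [-3.142, -0.156, 1.572]
force: [-0.4, 0.6, 0.1]
grip_width: 0.0006
grip_force: 0.1
```

```bash
python3 look.py pics/f.png;  python3 - <<'E'
from h import *
w=[]
for th,ph,d in [(22,-8,73),(24,-6,73),(30,0,73),(38,8,68),(46,15,62),(54,22,54),(62,29,45),(70,36,36),(78,42,30),(84,45,26),(90,47,23),(91,47,23)]:
    tp=tip_at(th,ph,d); w.append((*tcp(tp,ph),ph)); 
    print(th,ph,"gap %.1f tipz %.3f"%(gap(th,ph,d),tp[1]))
rows(w,x=.523)
E
```

```text
1555 [239.5 109.9] [206.8  92.9] 67.8
[-0.42 -0.42  0.28] [0.5231 0.2859 0.1537]
22 -8 gap 4.6 tipz 0.135
24 -6 gap 4.6 tipz 0.134
30 0 gap 4.6 tipz 0.130
38 8 gap 7.1 tipz 0.127
46 15 gap 9.4 tipz 0.122
54 22 gap 12.8 tipz 0.117
62 29 gap 17.1 tipz 0.110
70 36 gap 21.6 tipz 0.100
78 42 gap 24.4 tipz 0.084
84 45 gap 26.2 tipz 0.070
90 47 gap 27.6 tipz 0.054
91 47 gap 27.5 tipz 0.051
at [0.5231 0.2859 0.1537] [-3.142 -0.157  1.571] F [-0.4 -0.4  0.3] t 7.05 q [0.38 0.43 1.52 0.16 1.14 0.31]
dx -0.029 dy -0.001 dz 0.011  rx -0.000 ry -0.011 rz 0.000 | tcp [0.523 0.283 0.152] ph -8
dx 0.045 dy -0.000 dz 0.018  rx -0.000 ry -0.022 rz -0.000 | tcp [0.523 0.288 0.151] ph -6
dx 0.132 dy -0.000 dz 0.057  rx -0.000 ry -0.067 rz -0.000 | tcp [0.523 0.302 0.147] ph 0
dx 0.181 dy -0.000 dz 0.030  rx 0.000 ry -0.089 rz -0.000 | tcp [0.523 0.32  0.144] ph 8
dx 0.198 dy -0.000 dz 0.020  rx 0.000 ry -0.078 rz -0.000 | tcp [0.523 0.339 0.139] ph 15
dx 0.206 dy -0.000 dz 0.005  rx -0.000 ry -0.078 rz -0.000 | tcp [0.523 0.359 0.133] ph 22
dx 0.216 dy -0.000 dz 0.000  rx -0.000 ry -0.078 rz -0.000 | tcp [0.523 0.379 0.125] ph 29
dx 0.225 dy -0.000 dz 0.005  rx 0.000 ry -0.078 rz -0.000 | tcp [0.523 0.398 0.114] ph 36
dx 0.233 dy -0.000 dz 0.039  rx -0.000 ry -0.067 rz 0.000 | tcp [0.523 0.415 0.097] ph 42
dx 0.179 dy -0.000 dz 0.036  rx -0.000 ry -0.033 rz 0.000 | tcp [0.523 0.426 0.082] ph 45
dx 0.178 dy -0.000 dz 0.054  rx 0.000 ry -0.022 rz 0.000 | tcp [0.523 0.434 0.066] ph 47
dx 0.030 dy -0.000 dz 0.014  rx 0.000 ry 0.000 rz 0.000 | tcp [0.523 0.435 0.062] ph 47
```

>>> {"name": "step_arm", "arguments": {
  "plan": [
    {"dx": 0.008,"dy": 0.0,"dz": 0.014,"rx": 0.0,"ry": -0.016,"rz": 0.0,"claw": 1.0},
    {"dx": 0.008,"dy": 0.0,"dz": 0.014,"rx": 0.0,"ry": -0.017,"rz": 0.0,"claw": 1.0},
    {"dx": 0.026,"dy": 0.0,"dz": 0.011,"rx": 0.0,"ry": -0.013,"rz": 0.0,"claw": 1.0},
    {"dx": 0.026,"dy": 0.0,"dz": 0.011,"rx": 0.0,"ry": -0.013,"rz": 0.0,"claw": 1.0},
    {"dx": 0.026,"dy": 0.0,"dz": 0.011,"rx": 0.0,"ry": -0.013,"rz": 0.0,"claw": 1.0},
    {"dx": 0.026,"dy": 0.0,"dz": 0.011,"rx": 0.0,"ry": -0.013,"rz": 0.0,"claw": 1.0},
    {"dx": 0.026,"dy": 0.0,"dz": 0.011,"rx": 0.0,"ry": -0.013,"rz": 0.0,"claw": 1.0},
    {"dx": 0.0,"dy": 0.0,"dz": 0.0,"rx": 0.0,"ry": 0.0,"rz": 0.0,"claw": 1.0}
  ]
}}

```text
time_s: 7.85
ee_pos: [0.523, 0.3015, 0.1463]
eef_rot: [-3.141, -0.002, 1.572]
force: [0.4, 0.5, 0.4]
grip_width: 0.0005
grip_force: 0.2
```

```bash
python3 look.py pics/g.png;  python3 - <<'E'
from h import *
w=[]
A=np.array([(30,0,73),(38,8,68),(46,15,62),(54,22,54),(62,29,45),(70,36,36),(78,42,30),(84,45,26),(90,47,23)])
for th in np.arange(32,53,2):
    ph,d=[np.interp(th,A[:,0],A[:,i]) for i in (1,2)]
    w.append((*tcp(tip_at(th,ph,d),ph),ph)); 
rows(w,x=.523)
E
```

```text
1357 [247.7 107.1] [216.9  94.4] 60.6
[0.4  0.01 1.03] [0.5231 0.3012 0.1463]
at [0.5231 0.3012 0.1463] [-3.141e+00 -3.000e-03  1.571e+00] F [0.4 0.  1. ] t 7.9 q [0.46 0.49 1.45 0.   1.21 0.46]
dx 0.049 dy -0.001 dz 0.002  rx -0.000 ry -0.024 rz 0.000 | tcp [0.523 0.306 0.146] ph 2
dx 0.045 dy -0.000 dz 0.005  rx 0.000 ry -0.022 rz -0.000 | tcp [0.523 0.311 0.145] ph 4
dx 0.046 dy -0.000 dz 0.005  rx 0.000 ry -0.022 rz -0.000 | tcp [0.523 0.315 0.145] ph 6
dx 0.046 dy -0.000 dz 0.005  rx 0.000 ry -0.022 rz -0.000 | tcp [0.523 0.32  0.144] ph 8
dx 0.049 dy -0.000 dz 0.002  rx 0.000 ry -0.019 rz -0.000 | tcp [0.523 0.325 0.143] ph 10
dx 0.049 dy -0.000 dz 0.003  rx -0.000 ry -0.019 rz 0.000 | tcp [0.523 0.329 0.142] ph 12
dx 0.050 dy -0.000 dz 0.003  rx 0.000 ry -0.019 rz -0.000 | tcp [0.523 0.334 0.14 ] ph 13
dx 0.050 dy -0.000 dz 0.003  rx 0.000 ry -0.019 rz -0.000 | tcp [0.523 0.339 0.139] ph 15
dx 0.051 dy -0.000 dz -0.001  rx 0.000 ry -0.019 rz 0.000 | tcp [0.523 0.344 0.138] ph 17
dx 0.051 dy -0.000 dz -0.001  rx 0.000 ry -0.019 rz -0.000 | tcp [0.523 0.349 0.136] ph 18
dx 0.052 dy -0.000 dz -0.001  rx 0.000 ry -0.019 rz -0.000 | tcp [0.523 0.354 0.135] ph 20
```

>>> {"name": "step_arm", "arguments": {
  "plan": [
    {"dx": 0.049,"dy": 0.0,"dz": 0.002,"rx": 0.0,"ry": -0.024,"rz": 0.0,"claw": 1.0},
    {"dx": 0.045,"dy": 0.0,"dz": 0.005,"rx": 0.0,"ry": -0.022,"rz": 0.0,"claw": 1.0},
    {"dx": 0.046,"dy": 0.0,"dz": 0.005,"rx": 0.0,"ry": -0.022,"rz": 0.0,"claw": 1.0},
    {"dx": 0.046,"dy": 0.0,"dz": 0.005,"rx": 0.0,"ry": -0.022,"rz": 0.0,"claw": 1.0},
    {"dx": 0.049,"dy": 0.0,"dz": 0.002,"rx": 0.0,"ry": -0.019,"rz": 0.0,"claw": 1.0},
    {"dx": 0.049,"dy": 0.0,"dz": 0.003,"rx": 0.0,"ry": -0.019,"rz": 0.0,"claw": 1.0},
    {"dx": 0.05,"dy": 0.0,"dz": 0.003,"rx": 0.0,"ry": -0.019,"rz": 0.0,"claw": 1.0},
    {"dx": 0.05,"dy": 0.0,"dz": 0.003,"rx": 0.0,"ry": -0.019,"rz": 0.0,"claw": 1.0},
    {"dx": 0.0,"dy": 0.0,"dz": 0.0,"rx": 0.0,"ry": 0.0,"rz": 0.0,"claw": 1.0}
  ]
}}

```text
time_s: 8.8
ee_pos: [0.5228, 0.3396, 0.1386]
eef_rot: [-3.141, 0.259, 1.572]
force: [0.1, 0.8, 0.9]
grip_width: 0.0004
grip_force: 0.5
```

```bash
python3 look.py pics/g.png;  python3 - <<'E'
from h import *
w=[]
A=np.array([(30,0,73),(38,8,68),(46,15,62),(54,22,54),(62,29,45),(70,36,36),(78,42,30),(84,45,26),(90,47,23)])
for th in np.arange(48,73,3):
    ph,d=[np.interp(th,A[:,0],A[:,i]) for i in (1,2)]
    w.append((*tcp(tip_at(th,ph,d),ph),ph)); 
rows(w,x=.523)
E
```

```text
1116 [294.4 106.3] [289.6  81.4] 36.9
[ 0.28  2.   -0.02] [0.523  0.3391 0.1388]
at [0.523  0.3391 0.1388] [-3.141  0.258  1.572] F [ 0.3  2.  -0. ] t 8.85 q [ 0.6   0.63  1.27 -0.21  1.4   0.65]
dx 0.049 dy 0.000 dz -0.002  rx -0.000 ry -0.022 rz 0.001 | tcp [0.523 0.344 0.138] ph 17
dx 0.077 dy -0.000 dz -0.001  rx 0.000 ry -0.029 rz 0.000 | tcp [0.523 0.351 0.136] ph 19
dx 0.078 dy -0.000 dz -0.000  rx 0.000 ry -0.029 rz 0.000 | tcp [0.523 0.359 0.133] ph 22
dx 0.080 dy -0.000 dz -0.004  rx 0.000 ry -0.029 rz 0.000 | tcp [0.523 0.366 0.13 ] ph 25
dx 0.081 dy -0.000 dz -0.003  rx 0.000 ry -0.029 rz -0.000 | tcp [0.523 0.374 0.127] ph 27
dx 0.082 dy -0.000 dz -0.002  rx 0.000 ry -0.029 rz 0.000 | tcp [0.523 0.381 0.124] ph 30
dx 0.084 dy -0.000 dz -0.002  rx 0.000 ry -0.029 rz -0.000 | tcp [0.523 0.389 0.12 ] ph 32
dx 0.085 dy -0.000 dz -0.001  rx -0.000 ry -0.029 rz 0.000 | tcp [0.523 0.396 0.115] ph 35
dx 0.087 dy -0.000 dz 0.007  rx -0.000 ry -0.026 rz 0.000 | tcp [0.523 0.403 0.11 ] ph 38
```

View pics/g.png

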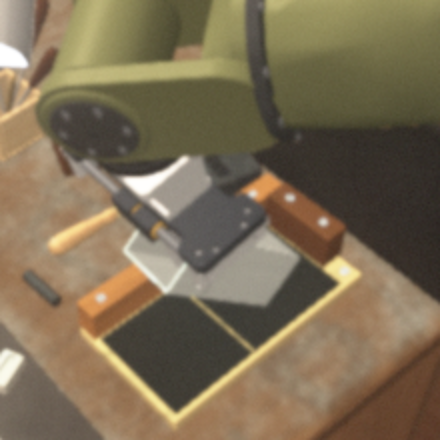

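>>> {"name": "step_arm", "arguments": {
  "plan": [
    {"dx": 0.049,"dy": 0.0,"dz": -0.002,"rx": 0.0,"ry": -0.022,"rz": 0.0,"claw": 1.0},
    {"dx": 0.039,"dy": 0.0,"dz": 0.0,"rx": 0.0,"ry": -0.0145,"rz": 0.0,"claw": 1.0},
    {"dx": 0.039,"dy": 0.0,"dz": 0.0,"rx": 0.0,"ry": -0.0145,"rz": 0.0,"claw": 1.0},
    {"dx": 0.039,"dy": 0.0,"dz": 0.0,"rx": 0.0,"ry": -0.0145,"rz": 0.0,"claw": 1.0},
    {"dx": 0.039,"dy": 0.0,"dz": 0.0,"rx": 0.0,"ry": -0.0145,"rz": 0.0,"claw": 1.0},
    {"dx": 0.04,"dy": 0.0,"dz": -0.002,"rx": 0.0,"ry": -0.0145,"rz": 0.0,"claw": 1.0},
    {"dx": 0.04,"dy": 0.0,"dz": -0.002,"rx": 0.0,"ry": -0.0145,"rz": 0.0,"claw": 1.0},
    {"dx": 0.04,"dy": 0.0,"dz": -0.002,"rx": 0.0,"ry": -0.0145,"rz": 0.0,"claw": 1.0},
    {"dx": 0.04,"dy": 0.0,"dz": -0.002,"rx": 0.0,"ry": -0.0145,"rz": 0.0,"claw": 1.0},
    {"dx": 0.0,"dy": 0.0,"dz": 0.0,"rx": 0.0,"ry": 0.0,"rz": 0.0,"claw": 1.0}
  ]
}}

```text
time_s: 9.85
ee_pos: [0.5229, 0.3738, 0.1267]
eef_rot: [-3.141, 0.476, 1.572]
force: [0.4, 0.7, 0.7]
grip_width: 0.0003
grip_force: 0.7
```

```bash
python3 - <<'E'
from h import *
w=[]
A=np.array([(30,0,73),(38,8,68),(46,15,62),(54,22,54),(62,29,45),(70,36,36),(78,42,30),(84,45,26),(90,47,23)])
for th in [62,64,66,68,70,72,74,76,78]:
    ph,d=[np.interp(th,A[:,0],A[:,i]) for i in (1,2)]
    w.append((*tcp(tip_at(th,ph,d),ph),ph)); 
rows(w,x=.523)
E
```

```text
at [0.5229 0.3738 0.1267] [-3.141  0.476  1.572] F [0.4 0.7 0.7] t 9.85 q [ 0.7   0.78  1.08 -0.36  1.59  0.75]
dx 0.052 dy 0.001 dz -0.007  rx -0.000 ry -0.019 rz 0.001 | tcp [0.523 0.379 0.125] ph 29
dx 0.055 dy -0.000 dz -0.002  rx 0.000 ry -0.019 rz 0.000 | tcp [0.523 0.384 0.122] ph 31
dx 0.056 dy -0.000 dz -0.001  rx 0.000 ry -0.019 rz -0.000 | tcp [0.523 0.389 0.12 ] ph 32
dx 0.057 dy -0.000 dz -0.001  rx -0.000 ry -0.019 rz 0.000 | tcp [0.523 0.393 0.117] ph 34
dx 0.057 dy -0.000 dz -0.001  rx 0.000 ry -0.019 rz 0.000 | tcp [0.523 0.398 0.114] ph 36
dx 0.058 dy -0.000 dz 0.007  rx 0.000 ry -0.017 rz 0.000 | tcp [0.523 0.403 0.11 ] ph 38
dx 0.059 dy -0.000 dz 0.007  rx 0.000 ry -0.017 rz 0.000 | tcp [0.523 0.407 0.105] ph 39
dx 0.059 dy -0.000 dz 0.008  rx -0.000 ry -0.017 rz 0.000 | tcp [0.523 0.411 0.101] ph 40
dx 0.059 dy -0.000 dz 0.008  rx 0.000 ry -0.017 rz 0.000 | tcp [0.523 0.415 0.097] ph 42
```

>>> {"name": "step_arm", "arguments": {
  "plan": [
    {"dx": 0.052,"dy": 0.0,"dz": -0.007,"rx": 0.0,"ry": -0.019,"rz": 0.0,"claw": 1.0},
    {"dx": 0.055,"dy": 0.0,"dz": -0.002,"rx": 0.0,"ry": -0.019,"rz": 0.0,"claw": 1.0},
    {"dx": 0.056,"dy": 0.0,"dz": -0.001,"rx": 0.0,"ry": -0.019,"rz": 0.0,"claw": 1.0},
    {"dx": 0.057,"dy": 0.0,"dz": -0.001,"rx": 0.0,"ry": -0.019,"rz": 0.0,"claw": 1.0},
    {"dx": 0.057,"dy": 0.0,"dz": -0.001,"rx": 0.0,"ry": -0.019,"rz": 0.0,"claw": 1.0},
    {"dx": 0.0,"dy": 0.0,"dz": 0.0,"rx": 0.0,"ry": 0.0,"rz": 0.0,"claw": 1.0}
  ]
}}

```text
time_s: 10.45
ee_pos: [0.5225, 0.3984, 0.1127]
eef_rot: [-3.14, 0.626, 1.573]
force: [-0.5, 2.1, 0.0]
grip_width: 0.0006
grip_force: 0.9
```

```bash
python3 look.py pics/i.png; python3 - <<'E'
from h import *
w=[]
A=np.array([(30,0,73),(38,8,68),(46,15,62),(54,22,54),(62,29,45),(70,36,36),(78,42,30),(84,45,26),(90,47,23)])
for th in [72,74,76,78,80,82,84,85.5,87,88,89,90,91]:
    ph,d=[np.interp(th,A[:,0],A[:,i]) for i in (1,2)]
    w.append((*tcp(tip_at(th,ph,d),ph),ph)); 
rows(w,x=.523)
E
```

```text
616 [337.   60.3] [176.3  55.4] 37.6
[-0.15  0.86 -1.41] [0.5228 0.3981 0.1134]
at [0.5228 0.3981 0.1134] [-3.141  0.625  1.572] F [-0.1  0.9 -1.4] t 10.5 q [ 0.76  0.91  0.93 -0.44  1.74  0.78]
dx 0.058 dy 0.002 dz 0.005  rx -0.000 ry -0.019 rz 0.001 | tcp [0.523 0.403 0.11 ] ph 38
dx 0.059 dy -0.000 dz 0.007  rx 0.000 ry -0.017 rz 0.000 | tcp [0.523 0.407 0.105] ph 39
dx 0.059 dy -0.000 dz 0.008  rx -0.000 ry -0.017 rz 0.000 | tcp [0.523 0.411 0.101] ph 40
dx 0.059 dy -0.000 dz 0.008  rx 0.000 ry -0.017 rz 0.000 | tcp [0.523 0.415 0.097] ph 42
dx 0.060 dy -0.000 dz 0.010  rx 0.000 ry -0.011 rz 0.000 | tcp [0.523 0.419 0.092] ph 43
dx 0.060 dy -0.000 dz 0.011  rx 0.000 ry -0.011 rz 0.000 | tcp [0.523 0.422 0.087] ph 44
dx 0.060 dy -0.000 dz 0.012  rx 0.000 ry -0.011 rz -0.000 | tcp [0.523 0.426 0.082] ph 45
dx 0.045 dy -0.000 dz 0.012  rx 0.000 ry -0.006 rz 0.000 | tcp [0.523 0.428 0.078] ph 46
dx 0.045 dy -0.000 dz 0.013  rx 0.000 ry -0.006 rz 0.000 | tcp [0.523 0.43  0.074] ph 46
dx 0.030 dy -0.000 dz 0.009  rx 0.000 ry -0.004 rz 0.000 | tcp [0.523 0.432 0.071] ph 46
dx 0.030 dy -0.000 dz 0.009  rx 0.000 ry -0.004 rz 0.000 | tcp [0.523 0.433 0.068] ph 47
dx 0.030 dy -0.000 dz 0.009  rx 0.000 ry -0.004 rz 0.000 | tcp [0.523 0.434 0.066] ph 47
dx 0.030 dy -0.000 dz 0.014  rx 0.000 ry 0.000 rz 0.000 | tcp [0.523 0.435 0.062] ph 47
```

View pics/i.png

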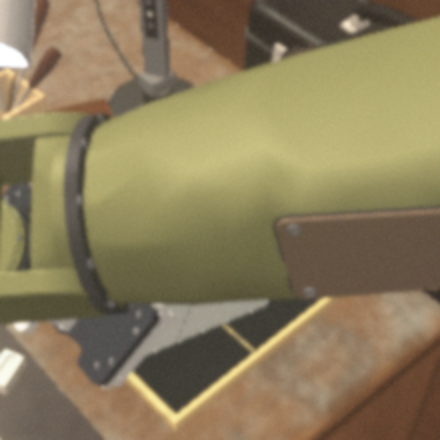

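>>> {"name": "step_arm", "arguments": {
  "plan": [
    {"dx": 0.058,"dy": 0.0,"dz": 0.005,"rx": 0.0,"ry": -0.019,"rz": 0.0,"claw": 1.0},
    {"dx": 0.059,"dy": 0.0,"dz": 0.007,"rx": 0.0,"ry": -0.017,"rz": 0.0,"claw": 1.0},
    {"dx": 0.059,"dy": 0.0,"dz": 0.008,"rx": 0.0,"ry": -0.017,"rz": 0.0,"claw": 1.0},
    {"dx": 0.059,"dy": 0.0,"dz": 0.008,"rx": 0.0,"ry": -0.017,"rz": 0.0,"claw": 1.0},
    {"dx": 0.06,"dy": 0.0,"dz": 0.01,"rx": 0.0,"ry": -0.011,"rz": 0.0,"claw": 1.0},
    {"dx": 0.03,"dy": 0.0,"dz": 0.006,"rx": 0.0,"ry": -0.006,"rz": 0.0,"claw": 1.0},
    {"dx": 0.03,"dy": 0.0,"dz": 0.006,"rx": 0.0,"ry": -0.006,"rz": 0.0,"claw": 1.0},
    {"dx": 0.03,"dy": 0.0,"dz": 0.006,"rx": 0.0,"ry": -0.006,"rz": 0.0,"claw": 1.0},
    {"dx": 0.03,"dy": 0.0,"dz": 0.006,"rx": 0.0,"ry": -0.006,"rz": 0.0,"claw": 1.0},
    {"dx": 0.0,"dy": 0.0,"dz": 0.0,"rx": 0.0,"ry": 0.0,"rz": 0.0,"claw": 1.0}
  ]
}}

```text
time_s: 11.5
ee_pos: [0.523, 0.4251, 0.0823]
eef_rot: [-3.141, 0.789, 1.572]
force: [-0.3, 1.1, -1.1]
grip_width: 0.0002
grip_force: 0.8
```

```bash
python3 - <<'E'
from h import *
w=[]
A=np.array([(30,0,73),(38,8,68),(46,15,62),(54,22,54),(62,29,45),(70,36,36),(78,42,30),(84,45,26),(90,47,23)])
for th in [84,85.5,87,88,89,90,91]:
    ph,d=[np.interp(th,A[:,0],A[:,i]) for i in (1,2)]
    w.append((*tcp(tip_at(th,ph,d),ph),ph)); 
rows(w,x=.523)
E
```

```text
at [0.523  0.4251 0.0823] [-3.141  0.789  1.572] F [-0.3  1.1 -1.1] t 11.5 q [ 0.81  1.09  0.74 -0.54  1.89  0.79]
dx 0.006 dy 0.000 dz -0.002  rx -0.000 ry 0.002 rz 0.000 | tcp [0.523 0.426 0.082] ph 45
dx 0.045 dy -0.000 dz 0.012  rx 0.000 ry -0.006 rz 0.000 | tcp [0.523 0.428 0.078] ph 46
dx 0.045 dy -0.000 dz 0.013  rx 0.000 ry -0.006 rz 0.000 | tcp [0.523 0.43  0.074] ph 46
dx 0.030 dy -0.000 dz 0.009  rx 0.000 ry -0.004 rz 0.000 | tcp [0.523 0.432 0.071] ph 46
dx 0.030 dy -0.000 dz 0.009  rx 0.000 ry -0.004 rz 0.000 | tcp [0.523 0.433 0.068] ph 47
dx 0.030 dy -0.000 dz 0.009  rx 0.000 ry -0.004 rz 0.000 | tcp [0.523 0.434 0.066] ph 47
dx 0.030 dy -0.000 dz 0.014  rx 0.000 ry 0.000 rz 0.000 | tcp [0.523 0.435 0.062] ph 47
```

>>> {"name": "step_arm", "arguments": {
  "plan": [
    {"dx": 0.025,"dy": 0.0,"dz": 0.005,"rx": 0.0,"ry": -0.003,"rz": 0.0,"claw": 1.0},
    {"dx": 0.025,"dy": 0.0,"dz": 0.006,"rx": 0.0,"ry": -0.003,"rz": 0.0,"claw": 1.0},
    {"dx": 0.025,"dy": 0.0,"dz": 0.006,"rx": 0.0,"ry": -0.003,"rz": 0.0,"claw": 1.0},
    {"dx": 0.025,"dy": 0.0,"dz": 0.006,"rx": 0.0,"ry": -0.003,"rz": 0.0,"claw": 1.0},
    {"dx": 0.025,"dy": 0.0,"dz": 0.007,"rx": 0.0,"ry": -0.003,"rz": 0.0,"claw": 1.0},
    {"dx": 0.025,"dy": 0.0,"dz": 0.007,"rx": 0.0,"ry": -0.003,"rz": 0.0,"claw": 1.0},
    {"dx": 0.02,"dy": 0.0,"dz": 0.006,"rx": 0.0,"ry": -0.003,"rz": 0.0,"claw": 1.0},
    {"dx": 0.02,"dy": 0.0,"dz": 0.006,"rx": 0.0,"ry": -0.003,"rz": 0.0,"claw": 1.0},
    {"dx": 0.02,"dy": 0.0,"dz": 0.006,"rx": 0.0,"ry": -0.002,"rz": 0.0,"claw": 1.0},
    {"dx": 0.0,"dy": 0.0,"dz": 0.0,"rx": 0.0,"ry": 0.0,"rz": 0.0,"claw": 1.0}
  ]
}}

```text
time_s: 12.5
ee_pos: [0.5231, 0.4356, 0.0636]
eef_rot: [-3.141, 0.83, 1.571]
force: [-0.6, -0.7, -0.2]
grip_width: 0.0004
grip_force: 0.0
```

```bash
python3 - <<'E'
from h import *
from station import viewer
rows([(*tcp(tip_at(t,47,23),47),47) for t in (90,92,94)],x=.523)
for n in ("top","scene"):
    p=viewer.camera(n)
    np.savez(n+"2.npz",**p)
    X=cloud(p);P=X[np.isfinite(X[...,0])]
    Q=P[(P[:,0]>.48)&(P[:,0]<.575)&(P[:,1]>.19)&(P[:,1]<.45)&(P[:,2]>.064)&(P[:,2]<.11)]
    print(n,len(Q)); 
    for y in np.arange(.2,.44,.02):
        q=Q[abs(Q[:,1]-y)<.01]
        if len(q)>5: print(round(y,2),len(q),np.quantile(q,[.05,.5,.95],axis=0)[:,[0,2]].round(3).tolist())
E
```

```text
at [0.5231 0.4356 0.0636] [-3.141  0.83   1.571] F [-0.6 -0.7 -0.2] t 12.5 q [ 0.83  1.17  0.66 -0.56  1.93  0.8 ]
dx -0.022 dy -0.001 dz -0.005  rx 0.000 ry 0.006 rz 0.000 | tcp [0.523 0.434 0.066] ph 47
dx 0.059 dy -0.000 dz 0.029  rx 0.000 ry 0.000 rz 0.000 | tcp [0.523 0.436 0.059] ph 47
dx 0.058 dy -0.000 dz 0.031  rx 0.000 ry 0.000 rz 0.000 | tcp [0.523 0.438 0.053] ph 47
top 2240
0.26 201 [[0.498, 0.075], [0.525, 0.078], [0.552, 0.08]]
0.28 243 [[0.499, 0.075], [0.525, 0.078], [0.552, 0.08]]
0.3 235 [[0.499, 0.075], [0.526, 0.078], [0.553, 0.08]]
0.32 237 [[0.499, 0.075], [0.526, 0.078], [0.553, 0.08]]
0.34 240 [[0.499, 0.075], [0.526, 0.078], [0.553, 0.081]]
0.36 241 [[0.5, 0.075], [0.526, 0.077], [0.553, 0.08]]
0.38 242 [[0.5, 0.075], [0.527, 0.077], [0.553, 0.08]]
0.4 241 [[0.5, 0.075], [0.527, 0.078], [0.554, 0.08]]
0.42 242 [[0.5, 0.075], [0.527, 0.077], [0.554, 0.08]]
scene 0
```

>>> {"name": "step_arm", "arguments": {
  "plan": [
    {"dx": 0.05,"dy": 0.0,"dz": 0.0,"rx": 0.0,"ry": 0.0,"rz": 0.0,"claw": 1.0},
    {"dx": 0.0,"dy": 0.0,"dz": -0.2,"rx": 0.0,"ry": 0.0,"rz": 0.0,"claw": 1.0},
    {"dx": 0.0,"dy": 0.0,"dz": -0.3,"rx": 0.0,"ry": 0.0,"rz": 0.0,"claw": 1.0},
    {"dx": 0.0,"dy": 0.0,"dz": -0.4,"rx": 0.0,"ry": 0.087,"rz": 0.0,"claw": 1.0},
    {"dx": 0.0,"dy": 0.0,"dz": 0.0,"rx": 0.0,"ry": 0.087,"rz": 0.0,"claw": 1.0},
    {"dx": 0.0,"dy": 0.0,"dz": 0.0,"rx": 0.0,"ry": 0.087,"rz": 0.0,"claw": 0.51},
    {"dx": 0.0,"dy": 0.0,"dz": 0.0,"rx": 0.0,"ry": 0.087,"rz": 0.0,"claw": 0.51},
    {"dx": 0.0,"dy": 0.0,"dz": 0.0,"rx": 0.0,"ry": 0.087,"rz": 0.0,"claw": 0.51},
    {"dx": 0.0,"dy": 0.0,"dz": 0.0,"rx": 0.0,"ry": 0.093,"rz": 0.0,"claw": 0.51},
    {"dx": 0.0,"dy": 0.0,"dz": 0.0,"rx": 0.0,"ry": 0.0,"rz": 0.0,"claw": 0.51}
  ]
}}

```text
time_s: 13.6
ee_pos: [0.5239, 0.5032, 0.1219]
eef_rot: [3.141, -0.003, 1.568]
force: [-0.1, -0.1, -0.5]
grip_width: 0.0368
grip_force: 0.0
```

```bash
cat > tube.py <<'E'
from h import *
from station import viewer,telemetry
import cv2
o=telemetry.get_obs(); print(o["ee_pos"].round(4),o["eef_rot"].round(3),o["force"].round(1),o["grip_width"].round(4),o["time_s"],o["qpos"].round(2))
for n in ("top","scene"):
    p=viewer.camera(n); np.savez(n+"2.npz",**p)
    X=cloud(p);P=X[np.isfinite(X[...,0])]
    Q=P[(P[:,0]>.47)&(P[:,0]<.6)&(P[:,1]>.16)&(P[:,1]<.46)&(P[:,2]>.068)&(P[:,2]<.086)]
    if len(Q)<300: print(n,len(Q)); continue
    c=np.median(Q[:,:2],axis=0); print(n,len(Q),"rect",[np.round(v,4) for v in cv2.minAreaRect(Q[:,:2].astype(np.float32))],"z",np.median(Q[:,2]).round(4))
    b=[(y,*np.quantile(Q[abs(Q[:,1]-y)<.006][:,0],[.03,.97])) for y in np.arange(Q[:,1].min()+.015,Q[:,1].max()-.012,.01)]
    b=np.array(b)
    for i,l in ((1,"near"),(2,"far")):
        k=np.polyfit(b[:,0],b[:,i],1); print(l,"slope %.4f at ymid %.4f x %.4f"%(k[0],b[:,0].mean(),np.polyval(k,b[:,0].mean())))
    print("y ends",np.quantile(Q[:,1],[.004,.996]).round(4))
    F=P[(P[:,2]>.052)&(P[:,2]<.063)&(P[:,0]>.555)&(P[:,0]<.61)&(P[:,1]>.16)&(P[:,1]<.4)]
    f=np.array([(y,np.quantile(F[abs(F[:,1]-y)<.006][:,0],.97)) for y in np.arange(.18,.39,.01) if (abs(F[:,1]-y)<.006).sum()>5])
    if len(f)>5: k=np.polyfit(*f.T,1); print("fence far edge slope %.4f, face (minus 25mm) at y.30: %.4f"%(k[0],np.polyval(k,.30)-.025))
E
python3 tube.py
```

```text
Traceback (most recent call last):
  File "tube.py", line 4, in <module>
    o=telemetry.get_obs(); print(o["ee_pos"].round(4),o["eef_rot"].round(3),o["force"].round(1),o["grip_width"].round(4),o["time_s"],o["qpos"].round(2))
                                                                                                ^^^^^^^^^^^^^^^^^^^^^
AttributeError: 'float' object has no attribute 'round'
```

```bash
sed -i 's/o\["grip_width"\].round(4)/o["grip_width"]/' tube.py; python3 tube.py
```

```text
[0.5239 0.5032 0.1219] [ 3.141e+00 -3.000e-03  1.568e+00] [-0.1 -0.1 -0.5] 0.03682587966188086 13.6 [0.71 0.78 1.03 0.   1.33 0.72]
top 2153 rect [array([0.5261, 0.3428]), array([0.1779, 0.0584]), np.float64(89.3304)] z 0.0775
near slope 0.0086 at ymid 0.3436 x 0.4975
far slope 0.0123 at ymid 0.3436 x 0.5550
y ends [0.2541 0.4314]
fence far edge slope -0.0330, face (minus 25mm) at y.30: 0.5718
scene 2486 rect [array([0.5237, 0.3027]), array([0.2589, 0.0625]), np.float64(89.7495)] z 0.0786Traceback (most recent call last):
  File "tube.py", line 11, in <module>
    b=[(y,*np.quantile(Q[abs(Q[:,1]-y)<.006][:,0],[.03,.97])) for y in np.arange(Q[:,1].min()+.015,Q[:,1].max()-.012,.01)]
           ~~~~~~~~~~~^^^^^^^^^^^^^^^^^^^^^^^^^^^^^^^^^^^^^^
    return _quantile_unchecked(
        a, q, axis, out, overwrite_input, method, keepdims, weights)
    return _ureduce(a,
                    func=_quantile_ureduce_func,
    ...<5 lines>...
                    overwrite_input=overwrite_input,
                    method=method)
    r = func(a, **kwargs)
    result = _quantile(arr,
                       quantiles=q,
    ...<2 lines>...
                       out=out,
                       weights=wgt)
    slices_having_nans = np.isnan(arr[-1, ...])
                                  ~~~^^^^^^^^^
IndexError: index -1 is out of bounds for axis 0 with size 0
```

>>> {"name": "step_arm", "arguments": {
  "plan": [
    {"dx": -0.16,"dy": 0.03,"dz": 0.0,"rx": 0.0,"ry": 0.0,"rz": 0.0,"claw": 0.51},
    {"dx": -0.16,"dy": 0.0,"dz": 0.0,"rx": 0.0,"ry": 0.0,"rz": 0.0,"claw": 0.51},
    {"dx": -0.16,"dy": 0.0,"dz": 0.0,"rx": 0.0,"ry": 0.0,"rz": -0.024,"claw": 0.51},
    {"dx": 0.0,"dy": 0.0,"dz": 0.2,"rx": 0.0,"ry": 0.0,"rz": 0.0,"claw": 0.51},
    {"dx": 0.0,"dy": 0.0,"dz": 0.2,"rx": 0.0,"ry": 0.0,"rz": 0.0,"claw": 0.51},
    {"dx": 0.0,"dy": 0.0,"dz": 0.2,"rx": 0.0,"ry": 0.0,"rz": 0.0,"claw": 0.51},
    {"dx": 0.0,"dy": 0.0,"dz": 0.1,"rx": 0.0,"ry": 0.0,"rz": 0.0,"claw": 0.51},
    {"dx": 0.0,"dy": 0.0,"dz": 0.0,"rx": 0.0,"ry": 0.0,"rz": 0.0,"claw": 0.51}
  ]
}}

```text
time_s: 14.5
ee_pos: [0.5255, 0.4576, 0.0491]
eef_rot: [-3.139, 0.003, 1.61]
force: [-0.2, 0.6, 0.6]
grip_width: 0.0461
grip_force: 0.0
```

>>> {"name": "step_arm", "arguments": {
  "plan": [
    {"dx": -0.05,"dy": 0.0,"dz": 0.0,"rx": 0.0,"ry": 0.0,"rz": 0.0,"claw": 0.51},
    {"dx": -0.03,"dy": 0.0,"dz": 0.0,"rx": 0.0,"ry": 0.0,"rz": 0.0,"claw": 0.51},
    {"dx": -0.03,"dy": 0.0,"dz": 0.0,"rx": 0.0,"ry": 0.0,"rz": 0.0,"claw": 0.51},
    {"dx": -0.03,"dy": 0.0,"dz": 0.0,"rx": 0.0,"ry": 0.0,"rz": 0.0,"claw": 0.51},
    {"dx": -0.03,"dy": 0.0,"dz": 0.0,"rx": 0.0,"ry": 0.0,"rz": 0.0,"claw": 0.51},
    {"dx": -0.03,"dy": 0.0,"dz": 0.0,"rx": 0.0,"ry": 0.0,"rz": 0.0,"claw": 0.51},
    {"dx": -0.03,"dy": 0.0,"dz": 0.0,"rx": 0.0,"ry": 0.0,"rz": 0.0,"claw": 0.51}
  ]
}}

```text
time_s: 15.2
ee_pos: [0.5271, 0.4346, 0.0516]
eef_rot: [3.141, -0.001, 1.609]
force: [-0.6, 4.0, 4.1]
grip_width: 0.0459
grip_force: 2.4
```

```bash
sed -i 's/("top","scene")/("top",)/' tube.py; python3 tube.py
```

```text
[0.5271 0.4346 0.0516] [ 3.141e+00 -1.000e-03  1.609e+00] [-0.6  4.   4.1] 0.04587298730647717 15.2 [0.64 0.76 1.24 0.   1.14 0.6 ]
top 1563 rect [array([0.5286, 0.3244]), array([0.0599, 0.1612]), np.float64(1.1603)] z 0.0775
near slope 0.0942 at ymid 0.3232 x 0.5038
far slope -0.0211 at ymid 0.3232 x 0.5572
y ends [0.2439 0.3995]
fence far edge slope -0.0325, face (minus 25mm) at y.30: 0.5718
```

>>> {"name": "step_arm", "arguments": {
  "plan": [
    {"dx": -0.05,"dy": 0.0,"dz": 0.0,"rx": 0.0,"ry": 0.0,"rz": 0.0,"claw": 0.51},
    {"dx": -0.05,"dy": 0.0,"dz": 0.0,"rx": 0.0,"ry": 0.0,"rz": 0.0,"claw": 0.51},
    {"dx": -0.05,"dy": 0.0,"dz": 0.0,"rx": 0.0,"ry": 0.0,"rz": 0.0,"claw": 0.51},
    {"dx": -0.05,"dy": 0.0,"dz": 0.0,"rx": 0.0,"ry": 0.0,"rz": 0.0,"claw": 0.51},
    {"dx": -0.05,"dy": 0.0,"dz": 0.0,"rx": 0.0,"ry": 0.0,"rz": 0.0,"claw": 0.51},
    {"dx": -0.05,"dy": 0.0,"dz": 0.0,"rx": 0.0,"ry": 0.0,"rz": 0.0,"claw": 0.51},
    {"dx": -0.05,"dy": 0.0,"dz": 0.0,"rx": 0.0,"ry": 0.0,"rz": 0.0,"claw": 0.51},
    {"dx": -0.05,"dy": 0.0,"dz": 0.0,"rx": 0.0,"ry": 0.0,"rz": 0.0,"claw": 0.51},
    {"dx": -0.05,"dy": 0.0,"dz": 0.0,"rx": 0.0,"ry": 0.0,"rz": 0.0,"claw": 0.51},
    {"dx": -0.05,"dy": 0.0,"dz": 0.0,"rx": 0.0,"ry": 0.0,"rz": 0.0,"claw": 0.51}
  ]
}}

```text
time_s: 16.25
ee_pos: [0.5291, 0.3842, 0.0512]
eef_rot: [3.141, -0.0, 1.609]
force: [-1.0, 4.5, 4.5]
grip_width: 0.0461
grip_force: 2.5
```

```bash
python3 tube.py; python3 - <<'E'
import cv2,numpy as np
p=np.load("top2.npz");cv2.imwrite("pics/j.png",cv2.resize(p["img"][150:270,200:360,::-1],None,fx=4,fy=4))
E
```

```text
[0.5291 0.3842 0.0512] [ 3.141 -0.     1.609] [-1.   4.5  4.5] 0.04608064545097393 16.25 [0.57 0.7  1.35 0.   1.1  0.53]
top 1409 rect [array([0.5325, 0.263 ]), array([0.0598, 0.1773]), np.float64(2.1383)] z 0.0777
near slope -0.0015 at ymid 0.2641 x 0.5062
far slope -0.0602 at ymid 0.2641 x 0.5556
y ends [0.1938 0.3467]
fence far edge slope -0.0363, face (minus 25mm) at y.30: 0.5715
```

View pics/j.png

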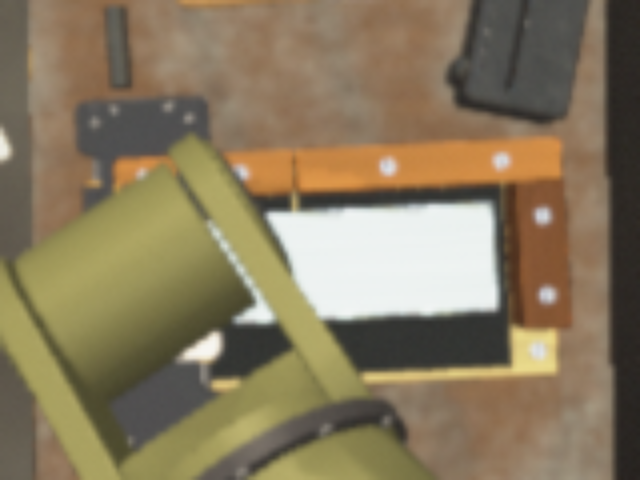

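>>> {"name": "step_arm", "arguments": {
  "plan": [
    {"dx": -0.04,"dy": 0.0,"dz": 0.0,"rx": 0.0,"ry": 0.0,"rz": 0.0,"claw": 0.51},
    {"dx": -0.04,"dy": 0.0,"dz": 0.0,"rx": 0.0,"ry": 0.0,"rz": 0.0,"claw": 0.51},
    {"dx": -0.04,"dy": 0.0,"dz": 0.0,"rx": 0.0,"ry": 0.0,"rz": 0.0,"claw": 0.51},
    {"dx": -0.02,"dy": 0.0,"dz": 0.0,"rx": 0.0,"ry": 0.0,"rz": 0.0,"claw": 0.51},
    {"dx": -0.01,"dy": 0.0,"dz": 0.0,"rx": 0.0,"ry": 0.0,"rz": 0.0,"claw": 0.51},
    {"dx": -0.01,"dy": 0.0,"dz": 0.0,"rx": 0.0,"ry": 0.0,"rz": 0.0,"claw": 0.51}
  ]
}}

```text
time_s: 16.9
ee_pos: [0.5296, 0.3685, 0.0511]
eef_rot: [3.141, -0.0, 1.609]
force: [0.6, 4.7, 5.2]
grip_width: 0.0461
grip_force: 2.6
```

>>> {"name": "step_arm", "arguments": {
  "plan": [
    {"dx": -0.01,"dy": 0.0,"dz": 0.0,"rx": 0.0,"ry": 0.0,"rz": 0.0,"claw": 0.51},
    {"dx": -0.01,"dy": 0.0,"dz": 0.0,"rx": 0.0,"ry": 0.0,"rz": 0.0,"claw": 0.51}
  ]
}}

```text
time_s: 17.1
ee_pos: [0.5297, 0.367, 0.0511]
eef_rot: [3.141, -0.001, 1.609]
force: [0.1, 13.8, 1.2]
grip_width: 0.0462
grip_force: 7.0
```

```bash
python3 tube.py
```

```text
[0.5297 0.367  0.0511] [ 3.141e+00 -1.000e-03  1.609e+00] [ 0.1 13.8  1.2] 0.04622337194347895 17.1 [0.55 0.68 1.38 0.   1.08 0.51]
top 1316 rect [array([0.5328, 0.2529]), array([0.0599, 0.1522]), np.float64(2.2061)] z 0.0777
near slope 0.0596 at ymid 0.2511 x 0.5089
far slope -0.1924 at ymid 0.2511 x 0.5574
y ends [0.1768 0.3145]
fence far edge slope -0.0389, face (minus 25mm) at y.30: 0.5713
```

>>> {"name": "step_arm", "arguments": {
  "plan": [
    {"dx": 0.06,"dy": 0.0,"dz": 0.0,"rx": 0.0,"ry": 0.0,"rz": 0.0,"claw": 0.51},
    {"dx": 0.1,"dy": 0.0,"dz": -0.1,"rx": 0.0,"ry": 0.0,"rz": 0.0,"claw": 0.51},
    {"dx": 0.0,"dy": 0.0,"dz": -0.35,"rx": 0.0,"ry": 0.0,"rz": 0.0,"claw": 1.0},
    {"dx": 0.0,"dy": 0.0,"dz": -0.45,"rx": 0.0,"ry": 0.0,"rz": 0.0,"claw": 1.0},
    {"dx": -0.29,"dy": -0.15,"dz": 0.0,"rx": 0.0,"ry": 0.0,"rz": 0.0,"claw": 1.0},
    {"dx": -0.29,"dy": -0.15,"dz": 0.0,"rx": 0.0,"ry": 0.0,"rz": 0.0,"claw": 1.0},
    {"dx": -0.29,"dy": -0.15,"dz": 0.0,"rx": 0.0,"ry": 0.0,"rz": 0.0,"claw": 1.0},
    {"dx": -0.29,"dy": -0.15,"dz": 0.0,"rx": 0.0,"ry": 0.0,"rz": 0.0,"claw": 1.0},
    {"dx": 0.0,"dy": 0.0,"dz": 0.0,"rx": 0.0,"ry": 0.0,"rz": 0.0,"claw": 1.0}
  ]
}}

```text
time_s: 18.05
ee_pos: [0.4724, 0.262, 0.1416]
eef_rot: [-3.141, 0.001, 1.607]
force: [0.3, -0.9, 0.2]
grip_width: 0.0007
grip_force: 0.0
```

```bash
python3 tube.py
```

```text
[0.4724 0.262  0.1416] [-3.141e+00  1.000e-03  1.607e+00] [ 0.3 -0.9  0.2] 0.0007479463945368865 18.05 [ 0.44  0.36  1.64 -0.    1.14  0.4 ]
top 1350 rect [array([0.5326, 0.2598]), array([0.0598, 0.1932]), np.float64(2.1335)] z 0.0776Traceback (most recent call last):
  File "tube.py", line 11, in <module>
    b=[(y,*np.quantile(Q[abs(Q[:,1]-y)<.006][:,0],[.03,.97])) for y in np.arange(Q[:,1].min()+.015,Q[:,1].max()-.012,.01)]
           ~~~~~~~~~~~^^^^^^^^^^^^^^^^^^^^^^^^^^^^^^^^^^^^^^
    return _quantile_unchecked(
        a, q, axis, out, overwrite_input, method, keepdims, weights)
    return _ureduce(a,
                    func=_quantile_ureduce_func,
    ...<5 lines>...
                    overwrite_input=overwrite_input,
                    method=method)
    r = func(a, **kwargs)
    result = _quantile(arr,
                       quantiles=q,
    ...<2 lines>...
                       out=out,
                       weights=wgt)
    slices_having_nans = np.isnan(arr[-1, ...])
                                  ~~~^^^^^^^^^
IndexError: index -1 is out of bounds for axis 0 with size 0
```

>>> {"name": "step_arm", "arguments": {
  "plan": [
    {"dx": 0.0,"dy": 0.0,"dz": 0.3,"rx": 0.0,"ry": 0.0,"rz": 0.0,"claw": 1.0},
    {"dx": 0.0,"dy": 0.0,"dz": 0.3,"rx": 0.0,"ry": 0.0,"rz": 0.0,"claw": 1.0},
    {"dx": 0.0,"dy": 0.0,"dz": 0.3,"rx": 0.0,"ry": 0.0,"rz": 0.0,"claw": 1.0},
    {"dx": 0.0,"dy": 0.0,"dz": 0.0,"rx": 0.0,"ry": 0.0,"rz": 0.0,"claw": 1.0},
    {"dx": 0.0,"dy": 0.06,"dz": 0.0,"rx": 0.0,"ry": 0.0,"rz": 0.0,"claw": 1.0},
    {"dx": 0.0,"dy": 0.06,"dz": 0.0,"rx": 0.0,"ry": 0.0,"rz": 0.0,"claw": 1.0},
    {"dx": 0.0,"dy": 0.03,"dz": 0.0,"rx": 0.0,"ry": 0.0,"rz": 0.0,"claw": 1.0},
    {"dx": 0.0,"dy": 0.03,"dz": 0.0,"rx": 0.0,"ry": 0.0,"rz": 0.0,"claw": 1.0},
    {"dx": 0.0,"dy": 0.03,"dz": 0.0,"rx": 0.0,"ry": 0.0,"rz": 0.0,"claw": 1.0}
  ]
}}

```text
time_s: 19.0
ee_pos: [0.4946, 0.2653, 0.052]
eef_rot: [3.142, -0.001, 1.608]
force: [-7.1, 0.6, 5.1]
grip_width: 0.0006
grip_force: 3.2
```

>>> {"name": "step_arm", "arguments": {
  "plan": [
    {"dx": 0.0,"dy": 0.02,"dz": 0.0,"rx": 0.0,"ry": 0.0,"rz": 0.0,"claw": 1.0},
    {"dx": 0.0,"dy": 0.02,"dz": 0.0,"rx": 0.0,"ry": 0.0,"rz": 0.0,"claw": 1.0},
    {"dx": 0.0,"dy": 0.01,"dz": 0.0,"rx": 0.0,"ry": 0.0,"rz": 0.0,"claw": 1.0}
  ]
}}

```text
time_s: 19.3
ee_pos: [0.4996, 0.2654, 0.052]
eef_rot: [3.141, -0.001, 1.608]
force: [-6.7, 0.2, 5.5]
grip_width: 0.0005
grip_force: 3.2
```

>>> {"name": "step_arm", "arguments": {
  "plan": [
    {"dx": 0.0,"dy": 0.01,"dz": 0.0,"rx": 0.0,"ry": 0.0,"rz": 0.0,"claw": 1.0},
    {"dx": 0.0,"dy": 0.01,"dz": 0.0,"rx": 0.0,"ry": 0.0,"rz": 0.0,"claw": 1.0}
  ]
}}

```text
time_s: 19.5
ee_pos: [0.5001, 0.2654, 0.052]
eef_rot: [-3.138, 0.0, 1.609]
force: [-24.9, -1.3, 17.0]
grip_width: -0.0
grip_force: 12.5
```

```bash
python3 tube.py 2>&1 | grep -v -e File -e "^ "
```

```text
[0.5001 0.2654 0.052 ] [-3.138  0.     1.609] [-24.9  -1.3  17. ] -3.323025224245639e-05 19.5 [0.42 0.53 1.62 0.   0.99 0.38]
top 1133 rect [array([0.5441, 0.267 ]), array([0.0599, 0.1797]), np.float64(2.1096)] z 0.0776
Traceback (most recent call last):
IndexError: index -1 is out of bounds for axis 0 with size 0
```

>>> {"name": "step_arm", "arguments": {
  "plan": [
    {"dx": 0.0,"dy": -0.02,"dz": 0.0,"rx": 0.0,"ry": 0.0,"rz": 0.0,"claw": 1.0},
    {"dx": 0.0,"dy": -0.08,"dz": 0.0,"rx": 0.0,"ry": 0.0,"rz": 0.0,"claw": 1.0},
    {"dx": 0.0,"dy": -0.1,"dz": 0.0,"rx": 0.0,"ry": 0.0,"rz": 0.0,"claw": 1.0},
    {"dx": 0.2,"dy": 0.0,"dz": -0.4,"rx": 0.0,"ry": 0.0,"rz": 0.0,"claw": 1.0},
    {"dx": 0.45,"dy": 0.0,"dz": -0.2,"rx": 0.0,"ry": 0.0,"rz": 0.0,"claw": 1.0},
    {"dx": 0.45,"dy": 0.0,"dz": 0.0,"rx": 0.0,"ry": 0.0,"rz": 0.0,"claw": 1.0},
    {"dx": 0.45,"dy": 0.0,"dz": 0.0,"rx": 0.0,"ry": 0.0,"rz": 0.0,"claw": 1.0},
    {"dx": 0.45,"dy": 0.0,"dz": 0.0,"rx": 0.0,"ry": 0.0,"rz": 0.0,"claw": 1.0},
    {"dx": 0.2,"dy": 0.0,"dz": 0.0,"rx": 0.0,"ry": 0.0,"rz": 0.0,"claw": 1.0}
  ]
}}

```text
time_s: 20.45
ee_pos: [0.4716, 0.4874, 0.1109]
eef_rot: [3.141, -0.001, 1.611]
force: [-0.1, -1.2, -0.5]
grip_width: 0.0007
grip_force: 0.0
```

```bash
python3 tube.py 2>&1 | grep -v -e File -e "^ "; python3 - <<'E'
from station import viewer
import cv2,numpy as np
p=np.load("top2.npz");a=cv2.resize(p["img"][165:265,215:355,::-1],(560,400),interpolation=cv2.INTER_CUBIC)
q=viewer.camera("scene");b=cv2.resize(q["img"][180:320,200:370,::-1],(240*170//140,240))
np.savez("scene2.npz",**q)
c=np.zeros((400,560+0,3),np.uint8)
cv2.imwrite("pics/k.png",np.vstack([a[40:],np.pad(b,((0,0),(0,560-b.shape[1]),(0,0)))]))
E
```

```text
[0.4716 0.4874 0.1109] [ 3.141e+00 -1.000e-03  1.611e+00] [-0.1 -1.2 -0.5] 0.0006568248112143186 20.45 [0.75 0.68 1.22 0.   1.24 0.71]
top 2135 rect [array([0.544 , 0.2666]), array([0.06  , 0.1806]), np.float64(2.0233)] z 0.0777
near slope -0.0373 at ymid 0.2666 x 0.5155
far slope -0.0323 at ymid 0.2666 x 0.5723
y ends [0.1778 0.3568]
fence far edge slope -0.0325, face (minus 25mm) at y.30: 0.5717
```

View pics/k.png

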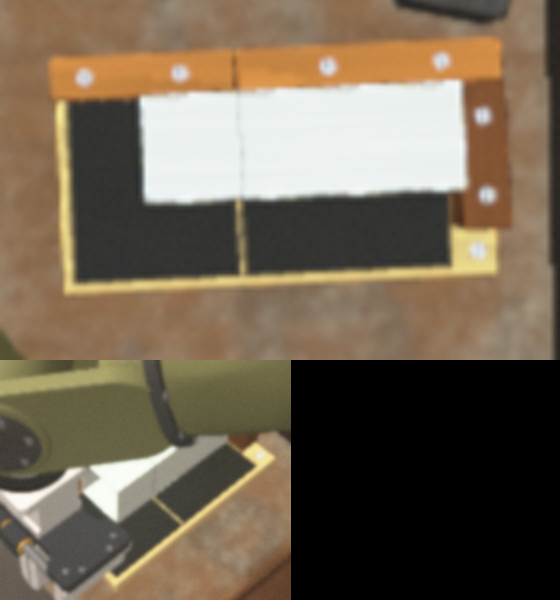

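>>> {"name": "step_arm", "arguments": {
  "plan": [
    {"dx": -0.27,"dy": 0.16,"dz": 0.0,"rx": 0.0,"ry": 0.0,"rz": 0.0,"claw": 1.0},
    {"dx": -0.27,"dy": 0.16,"dz": 0.0,"rx": 0.0,"ry": 0.0,"rz": 0.0,"claw": 1.0},
    {"dx": -0.27,"dy": 0.16,"dz": 0.0,"rx": 0.0,"ry": 0.0,"rz": 0.0,"claw": 1.0},
    {"dx": -0.27,"dy": 0.17,"dz": 0.0,"rx": 0.0,"ry": 0.0,"rz": 0.0,"claw": 1.0},
    {"dx": 0.0,"dy": 0.0,"dz": 0.16,"rx": 0.0,"ry": 0.0,"rz": 0.0,"claw": 1.0},
    {"dx": 0.0,"dy": 0.0,"dz": 0.16,"rx": 0.0,"ry": 0.0,"rz": 0.0,"claw": 1.0},
    {"dx": 0.0,"dy": 0.0,"dz": 0.0,"rx": 0.0,"ry": 0.0,"rz": 0.0,"claw": 1.0},
    {"dx": 0.0,"dy": 0.0,"dz": 0.0,"rx": 0.0,"ry": 0.0,"rz": 0.0,"claw": 1.0}
  ]
}}

```text
time_s: 21.35
ee_pos: [0.5413, 0.3793, 0.0784]
eef_rot: [-3.141, 0.001, 1.61]
force: [0.9, -0.6, 0.5]
grip_width: 0.0003
grip_force: 0.0
```

>>> {"name": "step_arm", "arguments": {
  "plan": [
    {"dx": -0.05,"dy": 0.0,"dz": 0.0,"rx": 0.0,"ry": 0.0,"rz": 0.0,"claw": 1.0},
    {"dx": -0.03,"dy": 0.0,"dz": 0.0,"rx": 0.0,"ry": 0.0,"rz": 0.0,"claw": 1.0},
    {"dx": -0.02,"dy": 0.0,"dz": 0.0,"rx": 0.0,"ry": 0.0,"rz": 0.0,"claw": 1.0},
    {"dx": -0.01,"dy": 0.0,"dz": 0.0,"rx": 0.0,"ry": 0.0,"rz": 0.0,"claw": 1.0},
    {"dx": -0.01,"dy": 0.0,"dz": 0.0,"rx": 0.0,"ry": 0.0,"rz": 0.0,"claw": 1.0},
    {"dx": 0.0,"dy": 0.0,"dz": 0.0,"rx": 0.0,"ry": 0.0,"rz": 0.0,"claw": 1.0}
  ]
}}

```text
time_s: 21.95
ee_pos: [0.5426, 0.3674, 0.0793]
eef_rot: [3.141, -0.001, 1.609]
force: [-0.4, 5.0, 0.8]
grip_width: 0.0005
grip_force: 2.3
```

>>> {"name": "step_arm", "arguments": {
  "plan": [
    {"dx": -0.008,"dy": 0.0,"dz": 0.0,"rx": 0.0,"ry": 0.0,"rz": 0.0,"claw": 1.0},
    {"dx": 0.0,"dy": 0.0,"dz": 0.0,"rx": 0.0,"ry": 0.0,"rz": 0.0,"claw": 1.0}
  ]
}}

```text
time_s: 22.15
ee_pos: [0.5426, 0.3674, 0.0794]
eef_rot: [3.14, -0.002, 1.609]
force: [-0.1, 9.9, 0.3]
grip_width: 0.0007
grip_force: 4.5
```

>>> {"name": "step_arm", "arguments": {
  "plan": [
    {"dx": 0.05,"dy": 0.0,"dz": 0.0,"rx": 0.0,"ry": 0.0,"rz": 0.0,"claw": 1.0},
    {"dx": 0.15,"dy": 0.0,"dz": 0.0,"rx": 0.0,"ry": 0.0,"rz": 0.0,"claw": 1.0},
    {"dx": 0.2,"dy": 0.0,"dz": -0.4,"rx": 0.0,"ry": 0.0,"rz": 0.0,"claw": 1.0},
    {"dx": 0.4,"dy": -0.2,"dz": -0.3,"rx": 0.0,"ry": 0.0,"rz": 0.0,"claw": 1.0},
    {"dx": 0.4,"dy": -0.3,"dz": -0.3,"rx": 0.0,"ry": 0.0,"rz": 0.0,"claw": 1.0},
    {"dx": 0.3,"dy": -0.3,"dz": 0.0,"rx": 0.0,"ry": 0.0,"rz": 0.0,"claw": 1.0},
    {"dx": 0.0,"dy": 0.0,"dz": 0.0,"rx": 0.0,"ry": 0.0,"rz": 0.0,"claw": 1.0},
    {"dx": 0.0,"dy": 0.0,"dz": 0.0,"rx": 0.0,"ry": 0.0,"rz": 0.0,"claw": 1.0}
  ]
}}

```text
time_s: 22.95
ee_pos: [0.4623, 0.5054, 0.1722]
eef_rot: [-3.141, 0.001, 1.61]
force: [-0.3, -1.1, -0.7]
grip_width: 0.0001
grip_force: 0.0
```

```bash
python3 tube.py 2>&1 | grep -v -e File -e "^ "; python3 - <<'E'
import numpy as np,sys
from h import cloud
X=cloud(np.load("top2.npz"))
X0=cloud(np.load("top.npz"))
for u,v in [(194,187),(228,160),(280,147)]: print(X0[v,u].round(3),X[v,u].round(3))
E
```

```text
[0.4623 0.5054 0.1722] [-3.141e+00  1.000e-03  1.610e+00] [-0.3 -1.1 -0.7] 7.39229628429238e-05 22.95 [ 0.78  0.65  1.14 -0.    1.36  0.74]
top 2134 rect [array([0.544 , 0.2652]), array([0.06  , 0.1833]), np.float64(1.9937)] z 0.0777
near slope -0.0385 at ymid 0.2636 x 0.5156
far slope -0.0348 at ymid 0.2636 x 0.5723
y ends [0.178  0.3568]
fence far edge slope -0.0328, face (minus 25mm) at y.30: 0.5718
[0.601 0.492 0.011] [0.601 0.492 0.013]
[0.666 0.41  0.009] [0.665 0.409 0.014]
[0.696 0.283 0.007] [0.696 0.283 0.005]
```

```bash
python3 -c "
from station import hand_in; print(hand_in())"
```

```text
the job is handed in; nothing more can be done
None
```

The tube was tipped left under control, lies flat with its foot against the end stop and its side flush along the fence, and the job is handed in; the tools round the board had not moved when last checked.

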